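# Load the stock caddy and wheel it into its bay

### The job

The ink pad has been left lying in the caddy's yellow taped bay: set it flat on the middle of the caddy's deck before you move the caddy. Then push the caddy by its handle straight ahead until both swivel castors trail straight behind, and, keeping its wheels on the board, steer it past the cups and park it nose first in the bay, its deck within the tape lines, with its nose at the chevron end and both castors still trailing straight. Disturb nothing else on the board.

Things in the scene. Friction and masses are not known exactly. Their poses are not given: they have to be found in the camera images.
- caddy: Small wooden caddy, 0.6 kg, with an orange rail at its nose. Origin at board level (12 mm over the table top) under the deck's centre; x ahead to its nose, y to its left. All together it takes up x from -92 to +71 mm and y from -53 to +53 mm. Two fixed wheels under the nose roll ahead and back, not sideways; two swivel castors carry the handle end.
- caddy_deck (a point): Centre of the deck's top, 42 mm over the board above the caddy's origin. Deck 140 mm (caddy x) by 104 mm (caddy y), with a black rubber mat; its sides are open, the orange rail (8 mm thick, 9 mm high) crosses it at the nose edge.
- caddy_axle (a point): Middle of the fixed wheels' axle, 48 mm ahead of the caddy's origin, 11 mm over the board; wheels 22 mm in diameter, 38 mm to either side. When the caddy is steered, this point can only travel along the caddy's x; the caddy may also pivot about it.
- caddy_bar (a point): Middle of the caddy's handle: a level round bar 10 mm thick and 100 mm long along the caddy's y, at x = -85 mm and 105 mm over the board; on two 7 mm posts at y = +-46 mm that slope down to the deck's rear edge. It can be pinched from above anywhere in between.
- caddy_nose (a point): Point on the board plane below the front middle of the caddy's deck (x = +70 mm in the caddy's frame).
- castor_left (a joint): Swivel angle of the left castor in rad: 0 = trails straight behind its pivot; positive anticlockwise seen from above; stops at +-2.8; turns freely. Starts turned far from 0. Pivot at x = -40 mm, y = +30 mm in the caddy frame; wheel 22 mm in diameter, trailing 12 mm. Pushed ahead some 50 to 80 mm it swings round to trail.
- castor_right (a joint): The same for the right castor (pivot at y = -30 mm).
- bay: Parking bay: outline of flat yellow tape on the board (nothing to bump over), 168 by 132 mm inside the lines (so 14 mm to spare all round the deck; only the handle bar overhangs the rear line), lines 12 mm wide. Origin at its centre on the board; x points to its nose end, which bears a yellow chevron pointing that way. The parked caddy's origin and x axis should match these.
- bay_nose (a point): Point in the bay where the caddy's nose point belongs (70 mm along x from the bay's centre).
- ink_pad_mid (a point): Centre, half-way up, of the closed ink pad tin: 56 mm (its x) by 86 mm (its y), 15 mm high, 0.07 kg. Starts flat on the board within the bay; pinch it across the 56 mm.
- green_cup: Bystander: small green cup, 64 mm diameter, 50 mm high; origin at the middle of its foot. Stands beside the caddy's way, on the robot's side.
- brown_cup: Bystander: large brown-rimmed cup, 94 mm diameter, 88 mm high; origin at the middle of its foot. Stands beside the way, on the far side; the caddy goes between it and the green cup (160 to 255 mm clear).
- calculator: Bystander: calculator 118 (x) by 74 by 13 mm lying at the back; origin under its centre.
- masking_tape: Bystander: roll of masking tape 106 mm diameter, 25 mm high, lying at the back; origin under its centre.
- clay_bell: Bystander: pale clay bell 34 mm diameter, 59 mm high, standing near the front edge; origin under its centre.
- ply_board: Fixed plywood board on the table, top 12 mm over the table top, all the work stands on it; its origin lies at table level at x 0.52, y -0.25. It spans, in world axes, x 0.345 to 0.80 for y -0.515 to 0.012, and x 0.385 to 0.645 for y 0.012 to 0.142 (notched round the cash box).

How it is judged:
On the way, in this order (a step that is already met when the one before it is completed fails the run):
1. the ink pad lies flat on the middle of the deck, let go, the caddy not yet moved away (horizontal distance between ink_pad_mid and caddy below 0.025 m and z of ink_pad_mid in the frame of caddy between 0.044 and 0.058 m and angle between ink_pad_mid's own z axis and vertical below 0.15 rad and distance of caddy from where it was at the start of the episode below 0.03 m and distance between the grasp point and ink_pad_mid above 0.05 m), for 0.2 s.
2. the caddy has been pushed ahead until both castors trail straight, still well short of the bay (value of joint castor_left between -0.26 and 0.26 rad and value of joint castor_right between -0.26 and 0.26 rad and horizontal distance between ink_pad_mid and caddy below 0.025 m and z of ink_pad_mid in the frame of caddy between 0.044 and 0.058 m and angle between ink_pad_mid's own z axis and vertical below 0.15 rad and distance of caddy from where it was at the start of the episode above 0.03 m and horizontal distance between caddy and bay above 0.12 m), for 0.1 s.
At the end, for the whole second after the job is handed in: The caddy stands at rest on its wheels in the bay, its centre within 20 mm of the bay's centre and its nose point within 26 mm of the bay's nose point, both castors within 0.26 rad of trailing straight, and the ink pad flat on the deck, its centre within 25 mm of the deck's centre (horizontal distance between caddy and bay below 0.02 m and horizontal distance between caddy_nose and bay_nose below 0.026 m and value of joint castor_left between -0.26 and 0.26 rad and value of joint castor_right between -0.26 and 0.26 rad and horizontal distance between ink_pad_mid and caddy below 0.025 m and z of ink_pad_mid in the frame of caddy between 0.044 and 0.058 m and angle between ink_pad_mid's own z axis and vertical below 0.15 rad and height (world z) of caddy below 0.018 m and linear speed of caddy below 0.02 m/s); the robot touches nothing.
It fails at once if the caddy is lifted off its wheels (raised more than 10 mm) or tipped (height (world z) of caddy above 0.022 m or angle between caddy's own z axis and vertical above 0.2 rad).
It fails at once if a cup or the bell is shifted by more than 20 mm or tipped over (distance of any of green_cup, brown_cup, clay_bell from where it was at the start of the episode above 0.02 m or angle between any of green_cup, brown_cup, clay_bell's own z axis and vertical above 0.5 rad).
It fails at once if the calculator or the masking tape is shifted by more than 20 mm (distance of any of calculator, masking_tape from where it was at the start of the episode above 0.02 m).
It also fails if it takes over 70 s, if anything falls off the work surface, if the arm or the gripper's body presses on something with over 40 N, if the wrist force passes 120 N, or if a joint passes its speed limit or range.

### The arm

A 7-joint arm with a two-finger parallel gripper is mounted at the origin on a cart in front of the work surface, level with it; the furniture and walls round the work are solid. World frame = base frame: x ahead of the robot, y to its left, z up, the work surface at z = 0. Lengths are in m, angles in rad, forces in N, time in s.
With the tool pointing down it reaches from about 0.4 to 0.75 m from the base axis. Payload 19.5 kg.
Tool frame: the origin (TCP) lies midway between the tips of the shut fingers; the grasp point (between the pads) lies 19 mm behind it (manip.grip_point_offset is the distance from the TCP to the grasp point, in m); x points along the fingers, z is the direction in which the jaws open and shut, and the axes are right-handed (so a half turn about x gives the same grasp; the last joint's range is limited). The gripper opens to 85 mm and grips with 20 to 120 N. Pads are 22 mm wide; open, the fingers measure 114 mm over their backs; the gripper's body (76 mm by 85 mm) begins 54 mm behind the grasp point. The pads swing forward as they close: fully open they stand 13 mm farther back than shut.
Start: joints at [1.187, 0.707, -0.028, 1.485, 0.022, 0.951, -0.075], TCP at [0.193, -0.542, 0.231] pointing down, gripper open.
Joint ranges: [-2.71, 2.71], [-0.32, 2.16], [-1.57, 1.52], [0, 2.45], [-1.46, 4.6], [0, 2.02], [-2.83, 2.83]. Speed limits (rad/s): [1.89, 1.89, 2.57, 2.57, 3.01, 3.01, 3.01].

### API

Orientations are given as a rotation vector (axis times angle).
In Python, from rig import monitor, capture, camera_info, job, manip gives the robot as it stands. The module is installed in compiled form; this text tells all that it offers.
- The arm moves only by the tool send_rows, never from a script. Its argument "moves" is text: rows parted by semicolons, each of 7 numbers parted by spaces: the closure in counts, from 0 (fully open) to 255 (shut), then the shift along the tool's x, y, z each as a share of 400 mm, from -1 to 1, then the turn, a rotation vector about the tool's x, y, z each as a share of 90 degrees, from -1 to 1. In form: hand tx ty tz rx ry rz; .... A call has exactly 8 rows; each row is the pose to reach, as a shift and turn from the pose measured when the call began, along the tool's axes at that moment; what a row does not reach only later rows make up. A row lasts 1/12 s, in which the tool goes at most 41.7 mm and 7.16 degrees, less where a joint would pass 70% of its speed; a pose out of reach is approached as far as the arm can. A call with a number of a shift or a turn outside -1 to 1 is refused whole. A call with a gripper value outside its range is refused whole. The fingers move at their own pace and stop on an object; the grip force is fixed at half the most. Time passes only in rows, so rows that repeat a pose let the fingers close, or fill a call up. It gives the time, the measured TCP pose, the force and the opening at its end, in the units of the state.
- monitor.state(): the state, without advancing time (a new reading comes with each control period).
- capture(name): name is "side" or "top" or "wrist"; returns (picture, depth): 384x512x3 uint8, red, green, blue; 384x512 float32, m along the optical axis (not along the pixel's ray), 0 where there is no reading.
- camera_info(name): a dict with "mtx" (3x3 intrinsics, pixels), "k1" (the pictures are not rectified: a ray, as slopes to the right and down, at radius r is drawn at 1 + k1 r^2 times it, then the intrinsics apply), "world_from_camera" (4x4, takes a point from camera to world coordinates); the wrist camera has in their place "tool_from_camera" (4x4, takes a point from camera to tool coordinates, whose origin is the TCP and whose axes are the tool frame's). Camera axes: x right, y down, z forward; pixel columns grow to the right and rows downward; lengths in m; the calibration is good to about 2 mm. A picture is of the moment at which its call begins: read the wrist's pose just before it. camera_info takes no time and is no camera call.
- job.sign_off(): hands the job in, once; it reports no verdict.
The state is a dict: "time": time; "joint_positions": joint angles; "dq": joint speeds; "effort": joint torques, N m; "eef_pos": TCP position; "tool_rot": TCP orientation; "wrist_force": force on the tool from outside, world axes, zero at the start; "ft_torque": the same for the moment, N m; "gripper_width": finger opening in m.
Only numpy, scipy, OpenCV 4.12 (cv2) and the standard library are available. Lean on these libraries where they do the work, as an engineer would, in place of code of your own. Each camera call takes 0.05 s, during which the arm holds its last target.

## Working session

There is one attempt and no reset: what is moved stays moved. The work goes in short steps, Python scripts to look and compute and a tool call to move; the robot and the scene stay as the last step left them, time stands still between calls to the robot, and variables do not carry over. Pictures are saved under pics/ and viewed, and the job is handed in when it is done.

Besides the shell and the picture viewer there is one more tool, called as name(argument=value, ...) on one line, values as JSON. send_rows: Moves the arm, as the interface text tells. Shift numbers are shares of 400 mm and turn numbers shares of 90 degrees, none past 1 either way. Its arguments: {"type":"object","properties":{"moves":{"type":"string"}},"required":["moves"]}

```bash
mkdir -p pics; python3 - <<'E'
from rig import monitor,capture,camera_info
import cv2,numpy as np
s=monitor.state()
for k,v in s.items(): print(k,np.round(v,4))
for n in ["top","side"]:
    p,d=capture(n); cv2.imwrite(f"pics/{n}0.png",p[:,:,::-1]); np.savez(f"{n}0.npz",p=p,d=d)
    print(n,camera_info(n))
print(camera_info("wrist"))
E
```

```text
time 0.0
joint_positions [ 1.1873  0.7071 -0.0276  1.485   0.022   0.9509 -0.0755]
dq [ 0.001  -0.0003  0.0013 -0.0004  0.     -0.0003  0.0008]
effort [-8.00000e-04 -8.83209e+01  1.23330e+00 -2.36164e+01  1.66000e-02
  6.50000e-03 -1.00000e-04]
eef_pos [ 0.1926 -0.5415  0.2308]
tool_rot [ 0.9545  1.3527 -0.9535]
wrist_force [-0.0103  0.2179 -0.1033]
ft_torque [-0.0605 -0.0409  0.0306]
gripper_width 0.0853
top {'mtx': array([[385.94984518,   0.        , 255.76172289],
       [  0.        , 385.94984518, 189.58593347],
       [  0.        ,   0.        ,   1.        ]]), 'k1': -0.018851331913055165, 'world_from_camera': array([[ 0.0170284 , -0.99781439,  0.06384732,  0.48564718],
       [-0.99977194, -0.01781536, -0.01177668, -0.1539712 ],
       [ 0.0128884 , -0.06363222, -0.99789019,  1.09708835],
       [ 0.        ,  0.        ,  0.        ,  1.        ]])}
side {'mtx': array([[459.74679079,   0.        , 259.98172756],
       [  0.        , 459.74679079, 187.00412314],
       [  0.        ,   0.        ,   1.        ]]), 'k1': -0.1818149609823812, 'world_from_camera': array([[ 0.9607633 , -0.12581661,  0.24719237,  0.23897912],
       [-0.27659083, -0.5013201 ,  0.8198632 , -1.16463423],
       [ 0.02077009, -0.85606562, -0.51644967,  0.73859361],
       [ 0.        ,  0.        ,  0.        ,  1.        ]])}
{'mtx': array([[343.81606185,   0.        , 253.93045329],
       [  0.        , 343.81606185, 188.08797201],
       [  0.        ,   0.        ,   1.        ]]), 'k1': -0.1004054468207932, 'tool_from_camera': array([[ 3.28295477e-04, -2.59675078e-01,  9.65695991e-01,
        -1.41775829e-01],
       [ 2.23485576e-04, -9.65695999e-01, -2.59675156e-01,
         6.55337622e-02],
       [ 9.99999921e-01,  3.01069304e-04, -2.58999995e-04,
         9.28955435e-04],
       [ 0.00000000e+00,  0.00000000e+00,  0.00000000e+00,
         1.00000000e+00]])}
```

View pics/top0.png

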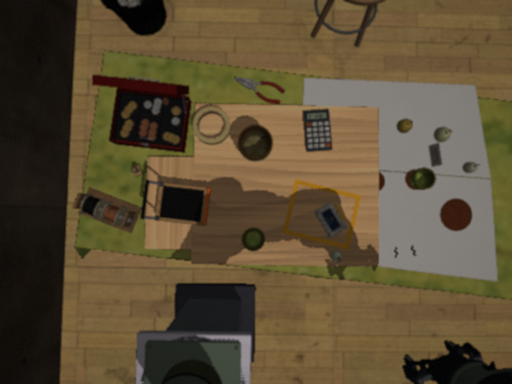

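View pics/side0.png

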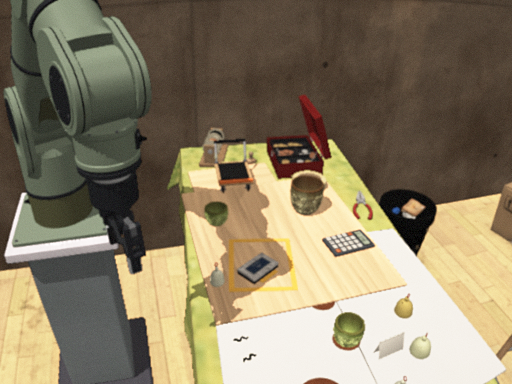

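```bash
cat > h.py <<'E'
import numpy as np,cv2
from rig import monitor,capture,camera_info
from scipy.spatial.transform import Rotation as R
def und(ci,uv):
    uv=np.atleast_2d(np.array(uv,float)); K=ci["mtx"]
    return cv2.undistortPoints(uv[:,None],K,np.array([ci["k1"],0,0,0.]))[:,0]
def wfc(n,s=None):
    ci=camera_info(n)
    if n!="wrist": return ci["world_from_camera"]
    T=np.eye(4);T[:3,:3]=R.from_rotvec(s["tool_rot"]).as_matrix();T[:3,3]=s["eef_pos"]
    return T@ci["tool_from_camera"]
def ray(n,uv,z,s=None):
    "pixels -> world xy at plane z"
    T=wfc(n,s); p=und(camera_info(n),uv)
    d=np.c_[p,np.ones(len(p))]@T[:3,:3].T; o=T[:3,3]
    t=(z-o[2])/d[:,2]
    return o+d*t[:,None]
def proj(n,X,s=None):
    T=np.linalg.inv(wfc(n,s)); X=np.atleast_2d(X); c=X@T[:3,:3].T+T[:3,3]
    ci=camera_info(n)
    return cv2.projectPoints(c[:,None],np.zeros(3),np.zeros(3),ci["mtx"],np.array([ci["k1"],0,0,0.]))[0][:,0]
def crop(p,name,x0,y0,x1,y1,f):
    cv2.imwrite(name,cv2.resize(p[y0:y1,x0:x1,::-1],None,fx=f,fy=f,interpolation=cv2.INTER_CUBIC))
E
python3 - <<'E'
from h import *
p=np.load("top0.npz")["p"]
p=np.clip(p.astype(float)*1.5,0,255).astype(np.uint8)
crop(p,"pics/c1.png",135,90,385,275,3.2)
p=np.load("side0.npz")["p"]
crop(p,"pics/c2.png",170,120,330,320,3)
E
```

```text
(no output)
```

View pics/c1.png

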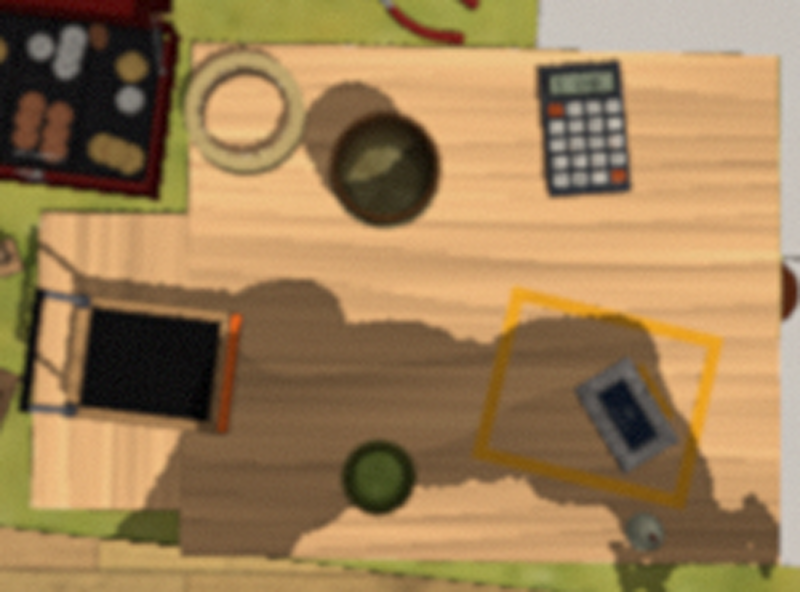

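View pics/c2.png

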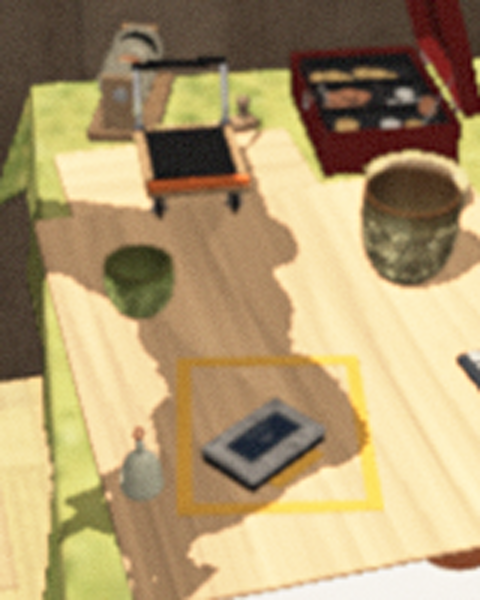

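```bash
python3 - <<'E'
from h import *
import sys
d=np.load("top0.npz");p=d["p"];dep=d["d"]
hsv=cv2.cvtColor(p,cv2.COLOR_RGB2HSV)
H,S,V=[hsv[:,:,i].astype(int) for i in range(3)]
yy,xx=np.mgrid[:384,:512]
def reg(x0,y0,x1,y1): return (xx>=x0)&(xx<x1)&(yy>=y0)&(yy<y1)
# print samples
for nm,(u,v) in dict(tape=(300,184),tapeshadow=(287,225),tape3=(357,215),wood=(330,170),woodsh=(310,230),pad=(322,214),padmid=(331,219),mat=(180,203),rail=(208,210),deckw=(160,205),chev=(338,210)).items(): print(nm,hsv[v,u],dep[v,u])
m=reg(275,172,370,258)&(S>185)&(H>14)&(H<30)&(V>60)
cv2.imwrite("pics/m_tape.png",cv2.resize((m*255).astype(np.uint8)[165:265,270:375],None,fx=5,fy=5,interpolation=0))
m2=reg(305,195,355,245)&(S<75)
cv2.imwrite("pics/m_pad.png",cv2.resize((m2*255).astype(np.uint8)[165:265,270:375],None,fx=5,fy=5,interpolation=0))
m3=reg(140,170,218,235)&(H<13)&(S>190)
m4=reg(155,180,208,226)&(V<32)
cv2.imwrite("pics/m_cad.png",cv2.resize(((m3|m4)*255).astype(np.uint8)[165:265,135:240],None,fx=5,fy=5,interpolation=0))
E
python3 -c "
import cv2,numpy as np
cv2.imwrite('pics/ms.png',cv2.resize(np.hstack([cv2.imread('pics/m_%s.png'%k) for k in ('tape','pad','cad')]),(800,260)))"
```

```text
tape [ 18 179 154] 1.08726
tapeshadow [ 18 204  85] 1.0879446
tape3 [ 17 132 151] 1.0868638
wood [ 16 118 158] 1.0931987
woodsh [ 14 124  80] 1.0818638
pad [113  31  33] 1.0698426
padmid [105  49  31] 1.0697159
mat [90 36  7] 1.0403761
rail [ 13 140  69] 1.0800356
deckw [ 15 129  79] 1.0404934
chev [ 18 208  82] 1.084715
```

View pics/ms.png

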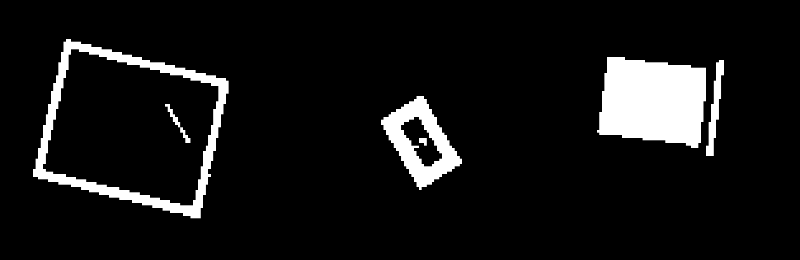

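```bash
cat > meas.py <<'E'
from h import *
yy,xx=np.mgrid[:384,:512]
def reg(x0,y0,x1,y1): return (xx>=x0)&(xx<x1)&(yy>=y0)&(yy<y1)
def rect(m,z):
    v,u=np.nonzero(m); P=ray("top",np.c_[u,v],z)[:,:2]
    return cv2.minAreaRect((P*1000).astype(np.float32)),P
def hsvof(p):
    h=cv2.cvtColor(p,cv2.COLOR_RGB2HSV); return [h[:,:,i].astype(int) for i in range(3)]
E
python3 - <<'E'
from meas import *
d=np.load("top0.npz");p=d["p"];H,S,V=hsvof(p)
m=reg(275,172,370,258)&(S>185)&(H>14)&(H<30)&(V>60)
r,_=rect(m,.012);print("bay",r)
# filled outer contour moments
m2=reg(305,195,355,245)&(S<75); r,_=rect(m2,.027);print("pad",r)
m4=reg(155,180,208,226)&(V<32); r,P=rect(m4,.054);print("mat",r,P.mean(0))
m3=reg(200,170,218,235)&(H<13)&(S>190); r,P=rect(m3,.062);print("rail",r,P.mean(0))
# bar: dark at left end
m5=reg(138,175,152,225)&(V<22); r,P=rect(m5,.117);print("bar",r,P.mean(0))
mg=reg(235,220,270,255)&(H>28)&(H<60)&(S>100); r,P=rect(mg,.062);print("green",cv2.minEnclosingCircle((P*1000).astype(np.float32)))
dd=d["d"]
mb=reg(225,110,285,170)&(H<0)
# heights
T=wfc("top");pts=und(camera_info("top"),np.c_[xx.ravel(),yy.ravel()]).reshape(384,512,2)
C=np.dstack([pts,np.ones((384,512))])*dd[...,None]; W=C@T[:3,:3].T+T[:3,3]
for nm,rg,zl,zh in [("brown",(225,110,285,170),.085,.12),("brownall",(225,110,285,170),.05,.12),("green",(235,220,275,255),.045,.08),("bell",(320,240,355,270),.03,.09),("deck",(150,170,220,235),.045,.075),("bar",(130,165,165,235),.1,.13)]:
    q=reg(*rg)&(W[...,2]>zl)&(W[...,2]<zh)
    P=W[q]; print(nm,len(P),P.mean(0).round(4),P.min(0).round(3),P.max(0).round(3))
print(W[170,330],W[203,180],W[219,331])
E
```

```text
bay ((489.8786926269531, -352.8661804199219), (190.6743621826172, 153.77191162109375), 76.97425842285156)
pad ((475.54559326171875, -374.65771484375), (85.08253479003906, 55.38587951660156), 31.90781021118164)
mat ((510.660400390625, 32.756134033203125), (108.20116424560547, 82.58333587646484), 84.23664093017578) [0.5112194  0.03271076]
rail ((505.583740234375, -34.09043884277344), (7.309981346130371, 97.44022369384766), 84.31744384765625) [ 0.505478   -0.03406303]
bar ((519.6078491210938, 116.89451599121094), (5.344193935394287, 91.98855590820312), 84.85543060302734) [0.51837492 0.11673558]
green ((420.35797119140625, -161.20123291015625), 27.099552154541016)
brown 281 [ 0.6769 -0.1611  0.0983] [ 0.63  -0.206  0.085] [ 0.719 -0.117  0.105]
brownall 473 [ 0.6796 -0.1615  0.0862] [ 0.629 -0.207  0.05 ] [ 0.719 -0.117  0.105]
green 187 [ 0.4197 -0.16    0.06  ] [ 0.391 -0.191  0.045] [ 0.451 -0.129  0.068]
bell 91 [ 0.3755 -0.3892  0.0435] [ 0.362 -0.406  0.031] [ 0.389 -0.378  0.071]
deck 1991 [0.5113 0.0318 0.0556] [ 0.454 -0.041  0.049] [0.569 0.106 0.074]
bar 176 [0.5183 0.1159 0.1192] [0.471 0.103 0.101] [0.569 0.126 0.126]
[ 0.61442545 -0.3762447   0.01244109] [0.51248481 0.03746388 0.05397055] [ 0.47608509 -0.37668134  0.02712735]
```

```bash
cat >> h.py <<'E'
def tool_R(yaw):
    "tool pointing down, jaw (tool z) along world yaw (deg)"
    a=np.deg2rad(yaw); z=np.array([np.cos(a),np.sin(a),0]); x=np.array([0,0,-1.]); y=np.cross(z,x)
    return np.c_[x,y,z]
def cmd(targets,hand,s=None):
    "targets: list of (x,y,z,yaw) -> rows"
    s=s or monitor.state(); R0=R.from_rotvec(s["tool_rot"]).as_matrix(); p0=np.array(s["eef_pos"])
    for t in targets:
        sh=R0.T@(np.array(t[:3])-p0)/.4; tu=R.from_matrix(R0.T@tool_R(t[3])).as_rotvec()/(np.pi/2)
        print(hand,*["%.3f"%v for v in np.r_[sh,tu]],end="; ")
    print()
def yawnow(s):
    M=R.from_rotvec(s["tool_rot"]).as_matrix(); return np.degrees(np.arctan2(M[1,2],M[0,2])),M
E
python3 - <<'E'
from h import *
s=monitor.state(); y,M=yawnow(s); print(y,M.round(3))
p=[.4755,-.3747]
for yw in (-58.1,121.9): cmd([(*p,.12,yw)],0,s)
E
```

```text
-70.4131918471254 [[-0.     0.942  0.335]
 [ 0.001  0.335 -0.942]
 [-1.    -0.    -0.001]]
0 0.277 0.806 -0.156 -0.137 -0.001 -0.000; 
0 0.277 0.806 -0.156 1.863 -0.000 0.001;
```

send_rows(moves="0 0 0.1 -0.02 -0.02 0 0; 0 0 0.2 -0.04 -0.04 0 0; 0 0 0.3 -0.06 -0.06 0 0; 0 0.02 0.4 -0.08 -0.08 0 0; 0 0.04 0.5 -0.1 -0.1 0 0; 0 0.06 0.6 -0.12 -0.12 0 0; 0 0.08 0.7 -0.14 -0.137 0 0; 0 0.1 0.8 -0.156 -0.137 0 0")

```text
time: 0.77
eef_pos: [0.4747, -0.3738, 0.1904]
tool_rot: [0.789, 1.424, -0.788]
wrist_force: [0.1, -0.5, 0.2]
gripper_width: 0.0857
```

```bash
python3 - <<'E'
from h import *
s=monitor.state(); y,M=yawnow(s); print(s["time"],s["eef_pos"],y,s["wrist_force"])
p,d=capture("wrist"); cv2.imwrite("pics/w1.png",p[:,:,::-1]); np.savez("w1.npz",p=p,d=d)
import json; json.dump({k:np.array(v).tolist() for k,v in s.items()},open("w1.json","w"))
E
```

```text
0.7667 [ 0.4746578  -0.37384558  0.19042172] -57.973693303460635 [ 0.09651718 -0.50252018  0.24389521]
```

View pics/w1.png

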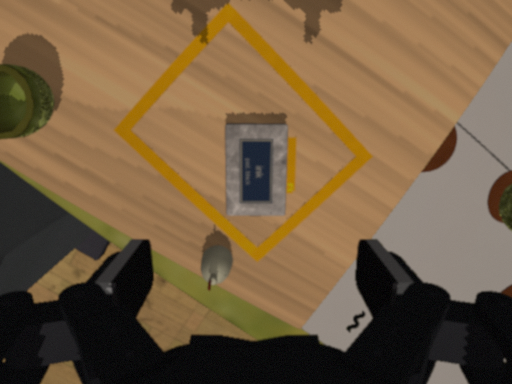

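```bash
python3 - <<'E'
from meas import *
import json
s=json.load(open("w1.json")); d=np.load("w1.npz"); p=d["p"]
H,S,V=hsvof(p)
m=reg(215,115,300,225)&(S<60)&(V>60)
v,u=np.nonzero(m); print(len(u))
for z in (.027,):
    P=ray("wrist",np.c_[u,v],z,s)[:,:2]; print(cv2.minAreaRect((P*1000).astype(np.float32)))
print("depth",d["d"][180,257], proj("wrist",[[.4755,-.3747,.027]],s))
# tape in wrist
m=reg(110,0,380,265)&(S>170)&(H>14)&(H<30)&(V>90)
n,l,st,_=cv2.connectedComponentsWithStats(m.astype(np.uint8)); i=1+st[1:,4].argmax(); v,u=np.nonzero(l==i); print(st[i])
P=ray("wrist",np.c_[u,v],.012,s)[:,:2]; print(cv2.minAreaRect((P*1000).astype(np.float32)))
print("pad at TCP z:"); cmd([(.4755,-.3747,.07,-58.1),(.4755,-.3747,.013,-58.1)],0)
E
```

```text
4040
((475.5955810546875, -375.61407470703125), (83.86001586914062, 54.11763381958008), 31.694652557373047)
depth 0.31414247 [[254.57292803 170.01898496]]
[ 114    3  259  259 8573]
((489.7269592285156, -353.2401123046875), (192.15447998046875, 156.04293823242188), 77.06250762939453)
pad at TCP z:
0 0.296 -0.024 0.008 0.006 -0.003 -0.003; 0 0.439 -0.024 0.008 0.006 -0.003 -0.003;
```

```bash
python3 - <<'E'
from h import *
s=monitor.state(); y,M=yawnow(s); print(s["time"],s["eef_pos"],y,np.abs(s["dq"]).max())
cmd([(.4755,-.375,.07,-58.2),(.4755,-.375,.013,-58.2)],0,s)
E
```

```text
0.8167 [ 0.48159809 -0.36765083  0.18857662] -57.595859559181136 0.10579428812723327
0 0.296 -0.024 0.009 0.007 -0.003 -0.003; 0 0.439 -0.025 0.009 0.007 -0.003 -0.003;
```

send_rows(moves="0 0.08 -0.024 0.009 0.007 -0.003 -0.003; 0 0.16 -0.024 0.009 0.007 -0.003 -0.003; 0 0.24 -0.024 0.009 0.007 -0.003 -0.003; 0 0.32 -0.025 0.009 0.007 -0.003 -0.003; 0 0.38 -0.025 0.009 0.007 -0.003 -0.003; 0 0.4 -0.025 0.009 0.007 -0.003 -0.003; 0 0.4 -0.025 0.009 0.007 -0.003 -0.003; 0 0.4 -0.025 0.009 0.007 -0.003 -0.003")

```text
time: 1.48
eef_pos: [0.4757, -0.3754, 0.0294]
tool_rot: [0.791, 1.42, -0.792]
wrist_force: [0.2, -0.7, -0.3]
gripper_width: 0.0851
```

```bash
python3 - <<'E'
from h import *
s=monitor.state(); y,M=yawnow(s); print(s["time"],s["eef_pos"],y,np.abs(s["dq"]).max(),s["wrist_force"])
cmd([(.4755,-.375,.013,-58.2)],0,s)
p,d=capture("wrist"); cv2.imwrite("pics/w2.png",p[:,:,::-1])
p,d=capture("side"); crop(p,"pics/s2.png",180,200,320,310,5)
E
```

```text
1.4833 [ 0.47568146 -0.37539144  0.02941308] -58.23223373355352 0.026989433139940042 [ 0.22625589 -0.7241933  -0.27691339]
0 0.041 0.000 -0.001 -0.000 0.001 -0.000;
```

View pics/w2.png

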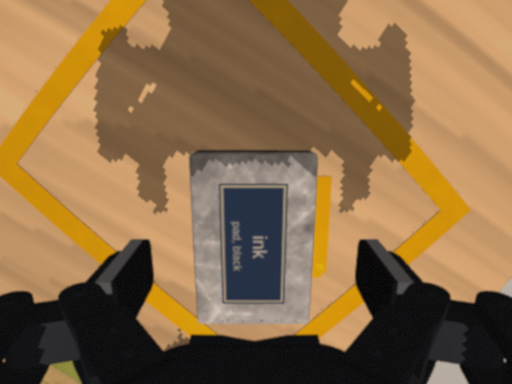

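View pics/s2.png

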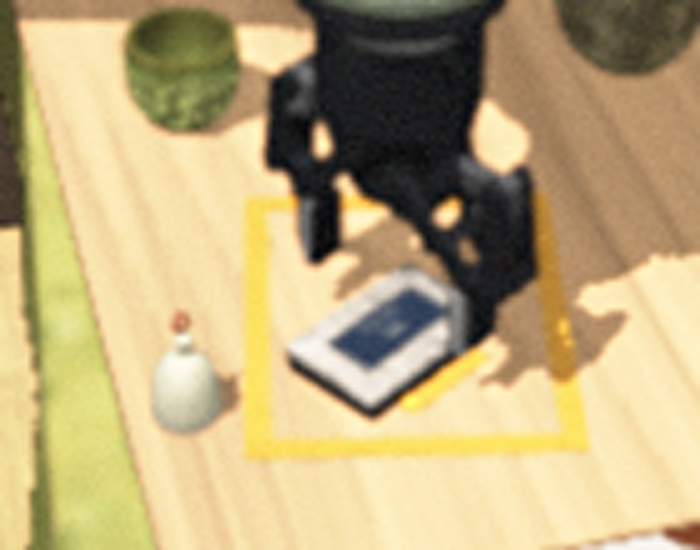

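send_rows(moves="0 0.02 0 0 0 0 0; 0 0.041 0 0 0 0 0; 0 0.041 0 0 0 0 0; 140 0.041 0 0 0 0 0; 140 0.041 0 0 0 0 0; 140 0.041 0 0 0 0 0; 140 0.041 0 0 0 0 0; 140 0.041 0 0 0 0 0")

```text
time: 2.25
eef_pos: [0.4762, -0.3758, 0.0144]
tool_rot: [0.791, 1.418, -0.792]
wrist_force: [-2.3, 1.4, 7.7]
gripper_width: 0.0541
```

send_rows(moves="140 0 0 0 0 0 0; 140 0 0 0 0 0 0; 140 -0.02 0 0 0 0 0; 140 -0.05 0 0 0 0 0; 140 -0.08 0 0 0 0 0; 140 -0.1 0 0 0 0 0; 140 -0.1 0 0 0 0 0; 140 -0.1 0 0 0 0 0")

```text
time: 2.92
eef_pos: [0.4763, -0.3759, 0.0551]
tool_rot: [0.791, 1.417, -0.792]
wrist_force: [0.2, 0.4, -1.5]
gripper_width: 0.0541
```

```bash
python3 - <<'E'
from h import *
s=monitor.state(); y,M=yawnow(s); print(s["time"],s["eef_pos"],y,np.abs(s["dq"]).max(),s["wrist_force"],s["gripper_width"])
p,d=capture("wrist"); cv2.imwrite("pics/w3.png",p[:,:,::-1]); np.savez("w3.npz",p=p,d=d)
p,d=capture("side"); crop(p,"pics/s3.png",180,190,320,300,5)
E
```

```text
2.9167 [ 0.47627279 -0.37587161  0.05507832] -58.24186408873182 0.022141844672326973 [ 0.21682377  0.37989907 -1.50290335] 0.054136424899591064
```

View pics/w3.png

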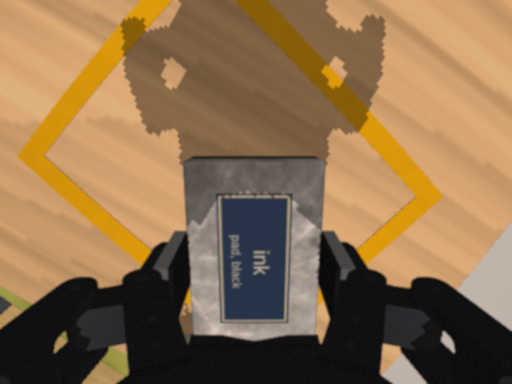

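View pics/s3.png

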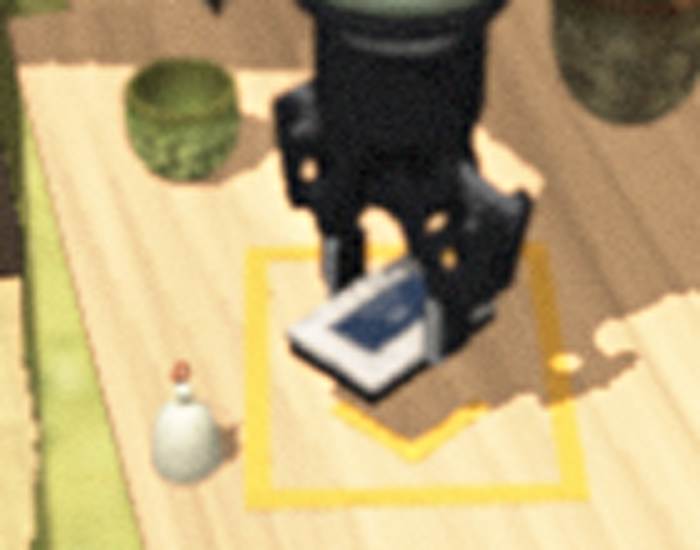

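```bash
python3 - <<'E'
from h import *
cmd([(.476,-.376,.10,-58.2),(.482,-.35,.15,-60),(.485,-.32,.16,-64),(.488,-.28,.16,-70),(.491,-.24,.16,-76),(.494,-.20,.16,-82),(.498,-.16,.16,-88),(.501,-.12,.16,-94)],140)
E
```

```text
140 -0.115 -0.000 0.001 -0.000 0.002 -0.001; 140 -0.240 0.047 -0.046 0.020 0.002 -0.001; 140 -0.265 0.093 -0.105 0.064 0.002 -0.001; 140 -0.265 0.152 -0.187 0.131 0.002 -0.001; 140 -0.265 0.211 -0.268 0.197 0.002 -0.001; 140 -0.265 0.270 -0.349 0.264 0.002 -0.001; 140 -0.265 0.331 -0.428 0.331 0.002 -0.001; 140 -0.266 0.390 -0.509 0.397 0.002 -0.001;
```

send_rows(moves="140 -0.1 0 0 0 0.002 -0.001; 140 -0.2 0.04 -0.04 0.02 0.002 -0.001; 140 -0.265 0.093 -0.105 0.064 0.002 -0.001; 140 -0.265 0.152 -0.187 0.131 0.002 -0.001; 140 -0.265 0.211 -0.268 0.197 0.002 -0.001; 140 -0.265 0.27 -0.349 0.264 0.002 -0.001; 140 -0.265 0.331 -0.428 0.331 0.002 -0.001; 140 -0.265 0.39 -0.509 0.397 0.002 -0.001")

```text
time: 3.68
eef_pos: [0.5009, -0.1183, 0.1594]
tool_rot: [1.264, 1.174, -1.264]
wrist_force: [1.7, 1.0, -0.9]
gripper_width: 0.054
```

```bash
python3 - <<'E'
from h import *
s=monitor.state(); print(s["eef_pos"],yawnow(s)[0],s["gripper_width"])
cmd([(.501,-.09,.16,-95.6),(.511,.032,.16,-95.6),(.511,.032,.10,-95.6)],140)
E
```

```text
[ 0.50094092 -0.1182667   0.15944558] -94.2790777658127 0.05396526138867995
140 -0.001 -0.005 -0.070 0.015 -0.000 0.000; 140 -0.001 -0.003 -0.376 0.015 -0.000 0.000; 140 0.149 -0.003 -0.376 0.015 -0.000 0.000;
```

send_rows(moves="140 0 -0.005 -0.09 0.015 0 0; 140 0 -0.003 -0.18 0.015 0 0; 140 0 -0.003 -0.26 0.015 0 0; 140 0 -0.003 -0.33 0.015 0 0; 140 0 -0.003 -0.376 0.015 0 0; 140 0.05 -0.003 -0.376 0.015 0 0; 140 0.1 -0.003 -0.376 0.015 0 0; 140 0.1 -0.003 -0.376 0.015 0 0")

```text
time: 4.35
eef_pos: [0.5096, 0.0321, 0.1167]
tool_rot: [1.278, 1.165, -1.284]
wrist_force: [-0.4, 0.3, -0.8]
gripper_width: 0.0542
```

```bash
python3 - <<'E'
from h import *
s=monitor.state(); print(s["eef_pos"],yawnow(s)[0],s["gripper_width"],np.abs(s["dq"]).max())
p,d=capture("wrist"); cv2.imwrite("pics/w4.png",p[:,:,::-1]); np.savez("w4.npz",p=p,d=d)
s=monitor.state(); print(s["eef_pos"],yawnow(s)[0])
p,d=capture("side"); crop(p,"pics/s4.png",170,90,310,200,5)
cmd([(.5113,.0318,.0575,-95.6)],140)
E
```

```text
[0.50957946 0.03211412 0.11667135] -95.58676056827764 0.05422897371702598 0.0965424299664898
[0.51010618 0.03171361 0.11836451] -95.62991815065915
140 0.155 0.002 -0.001 -0.001 -0.000 0.001;
```

View pics/w4.png

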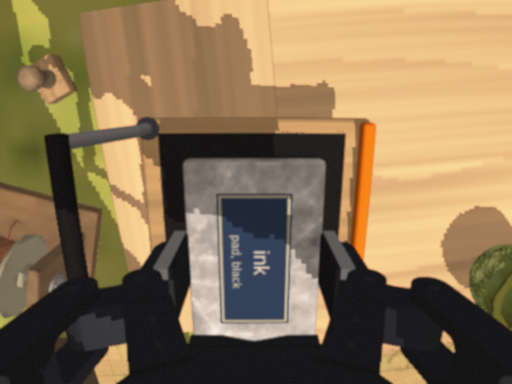

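View pics/s4.png

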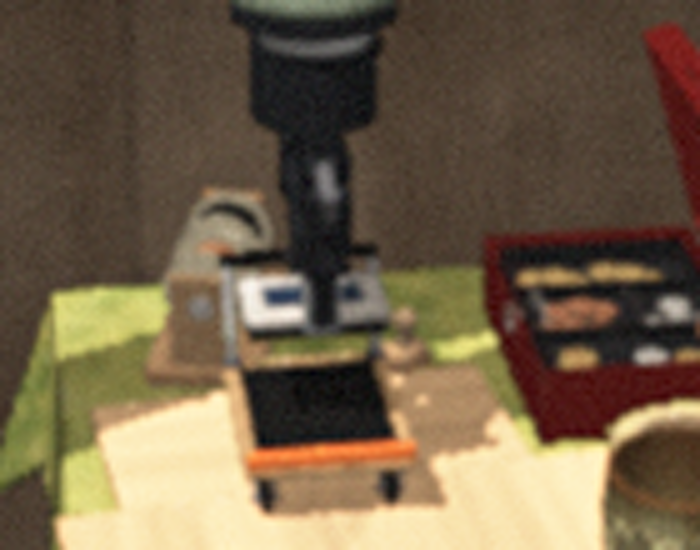

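send_rows(moves="140 0.04 0.002 -0.001 -0.001 0 0; 140 0.08 0.002 -0.001 -0.001 0 0; 140 0.11 0.002 -0.001 -0.001 0 0; 140 0.13 0.002 -0.001 -0.001 0 0; 140 0.145 0.002 -0.001 -0.001 0 0; 140 0.154 0.002 -0.001 -0.001 0 0; 140 0.154 0.002 -0.001 -0.001 0 0; 140 0.154 0.002 -0.001 -0.001 0 0")

```text
time: 5.12
eef_pos: [0.5116, 0.0318, 0.0583]
tool_rot: [1.28, 1.163, -1.281]
wrist_force: [0.4, -0.2, -0.8]
gripper_width: 0.054
```

send_rows(moves="140 0.004 0 0 0 0 0; 140 0.004 0 0 0 0 0; 55 0.004 0 0 0 0 0; 55 0.004 0 0 0 0 0; 55 0.004 0 0 0 0 0; 55 0 0 0 0 0 0; 55 -0.04 0 0 0 0 0; 55 -0.08 0 0 0 0 0")

```text
time: 5.78
eef_pos: [0.5113, 0.0317, 0.0905]
tool_rot: [1.279, 1.164, -1.282]
wrist_force: [0.2, -0.7, -0.1]
gripper_width: 0.067
```

```bash
python3 - <<'E'
from h import *
s=monitor.state(); print(s["eef_pos"],yawnow(s)[0],s["gripper_width"],s["wrist_force"])
p,d=capture("wrist"); cv2.imwrite("pics/w5.png",p[:,:,::-1]); np.savez("w5.npz",p=p,d=d)
E
```

```text
[0.51128612 0.03170636 0.09050551] -95.5761920604312 0.06700750364466247 [ 0.17004559 -0.69313167 -0.10615929]
```

View pics/w5.png

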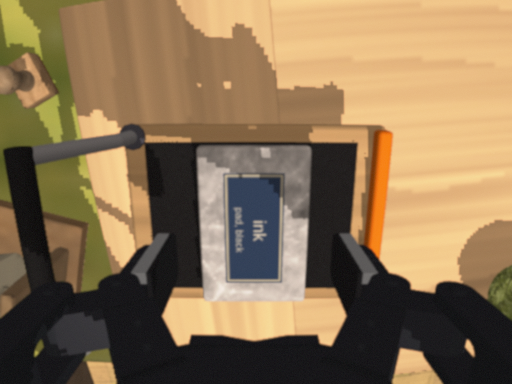

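send_rows(moves="55 -0.06 0 0 0 0 0; 55 -0.12 0 0 0 0 0; 55 -0.18 0 0 0 0 0; 55 -0.25 0 0 0 0 0; 55 -0.28 0 -0.08 0 0 0; 55 -0.28 0 -0.16 0 0 0; 55 -0.28 0 -0.213 0 0 0; 55 -0.28 0 -0.213 0 0 0")

```text
time: 6.5
eef_pos: [0.5204, 0.1213, 0.2054]
tool_rot: [1.279, 1.166, -1.274]
wrist_force: [0.1, 2.2, -0.7]
gripper_width: 0.0669
```

```bash
python3 - <<'E'
from meas import *
s=monitor.state(); print(s["eef_pos"],yawnow(s)[0],s["gripper_width"],s["wrist_force"])
p,d=capture("wrist"); cv2.imwrite("pics/w6.png",p[:,:,::-1]); np.savez("w6.npz",p=p,d=d)
p,d=capture("top"); np.savez("top6.npz",p=p,d=d)
p=np.clip(p.astype(float)*1.5,0,255).astype(np.uint8)
crop(p,"pics/t6.png",120,150,260,260,5)
E
```

```text
[0.52040509 0.1212577  0.20539246] -95.26899899740225 0.06694189040754499 [ 0.06914893  2.23963354 -0.69638624]
```

View pics/w6.png

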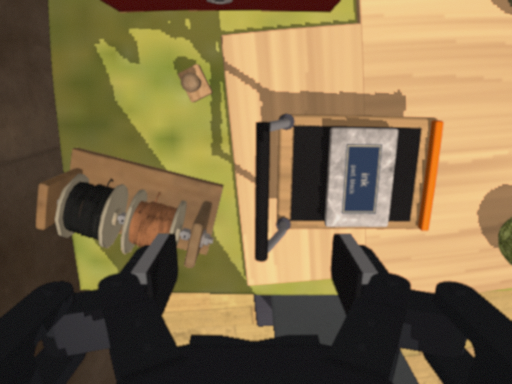

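View pics/t6.png

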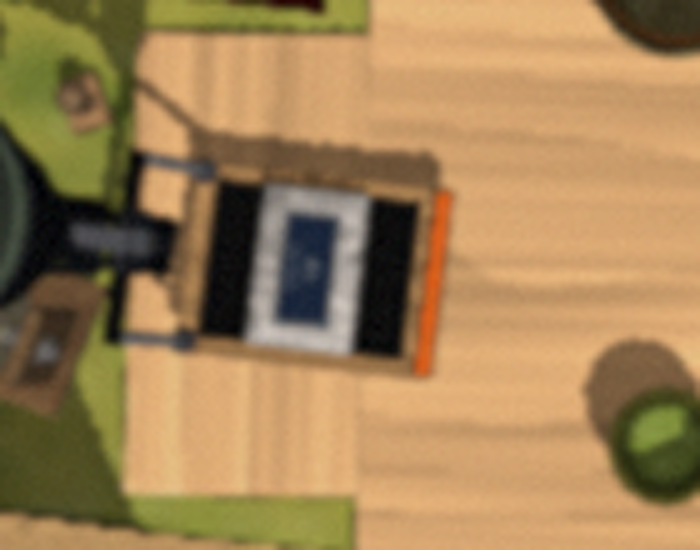

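```bash
python3 - <<'E'
from meas import *
s=dict(eef_pos=[0.52040509,0.1212577,0.20539246],tool_rot=None)
d=np.load("top6.npz");p=d["p"];H,S,V=hsvof(p)
m2=reg(165,183,198,224)&(S<75)&(V>40); r,P=rect(m2,.069);print("pad",r,P.mean(0))
m3=reg(200,170,218,235)&(H<13)&(S>190); r,P=rect(m3,.062);print("rail",r,P.mean(0))
# heights map by top depth around bar
for nm in ("top0.npz","top6.npz"):
    dd=np.load(nm)["d"]
    T=wfc("top");pts=und(camera_info("top"),np.c_[xx.ravel(),yy.ravel()]).reshape(384,512,2)
    W=(np.dstack([pts,np.ones((384,512))])*dd[...,None])@T[:3,:3].T+T[:3,3]
    q=reg(70,150,160,250)&(W[...,2]>.03)&(W[...,2]<.3)&(W[...,1]>.13)
    P=W[q]; 
    for a in np.arange(.13,.36,.02):
        k=(P[:,1]>=a)&(P[:,1]<a+.02)
        if k.any(): print(round(a,2),P[k].max(0).round(3),P[k].min(0).round(3),k.sum())
    print()
E
```

```text
pad ((511.3681945800781, 31.844650268554688), (59.94017791748047, 86.79032897949219), 84.62777709960938) [0.5111102  0.03156964]
rail ((504.4162902832031, -33.80574035644531), (7.824766159057617, 94.44589233398438), 84.73578643798828) [ 0.50546645 -0.0337479 ]
0.15 [0.61  0.17  0.079] [0.459 0.164 0.031] 52
0.17 [0.613 0.19  0.083] [0.447 0.17  0.03 ] 148
0.19 [0.501 0.21  0.09 ] [0.448 0.19  0.03 ] 174
0.21 [0.514 0.23  0.088] [0.458 0.211 0.037] 144
0.23 [0.522 0.25  0.089] [0.461 0.23  0.036] 140
0.25 [0.524 0.27  0.089] [0.468 0.25  0.036] 175
0.27 [0.535 0.29  0.093] [0.479 0.27  0.047] 152
0.29 [0.535 0.31  0.084] [0.481 0.291 0.039] 136
0.31 [0.521 0.319 0.083] [0.494 0.31  0.056] 16

0.15 [0.61 0.17 0.08] [0.459 0.163 0.03 ] 49
0.17 [0.613 0.19  0.086] [0.448 0.17  0.031] 132
0.19 [0.491 0.209 0.089] [0.448 0.19  0.033] 116
0.21 [0.464 0.214 0.069] [0.459 0.211 0.067] 3
```

```bash
python3 - <<'E'
from meas import *
s=monitor.state(); print(s["eef_pos"],yawnow(s)[0])
cmd([(.5194,.1164,.16,-95.5),(.5194,.1164,.098,-95.5)],55)
E
```

```text
[0.52040238 0.11676179 0.20539586] -95.51124277368862
55 0.113 -0.003 0.001 -0.000 -0.000 -0.001; 55 0.268 -0.003 0.001 -0.000 -0.000 -0.001;
```

send_rows(moves="80 0.05 -0.003 0.001 0 0 0; 80 0.1 -0.003 0.001 0 0 0; 80 0.15 -0.003 0.001 0 0 0; 80 0.2 -0.003 0.001 0 0 0; 80 0.235 -0.003 0.001 0 0 0; 80 0.26 -0.003 0.001 0 0 0; 80 0.268 -0.003 0.001 0 0 0; 80 0.268 -0.003 0.001 0 0 0")

```text
time: 7.27
eef_pos: [0.5192, 0.1158, 0.098]
tool_rot: [1.28, 1.161, -1.28]
wrist_force: [-0.3, 0.2, 0.1]
gripper_width: 0.0583
```

```bash
python3 - <<'E'
from h import *
s=monitor.state(); print(s["eef_pos"],yawnow(s)[0],s["gripper_width"],s["wrist_force"])
p,d=capture("wrist"); cv2.imwrite("pics/w7.png",p[:,:,::-1])
p,d=capture("side"); crop(p,"pics/s7.png",170,90,310,200,5)
cmd([(.5194,.1164,.098,-95.5)],80)
E
```

```text
[0.51920749 0.11584523 0.09795975] -95.55981337812524 0.05830683178828138 [-0.27285927  0.23810707  0.14288957]
80 0.002 -0.001 -0.001 -0.000 -0.000 -0.001;
```

View pics/w7.png

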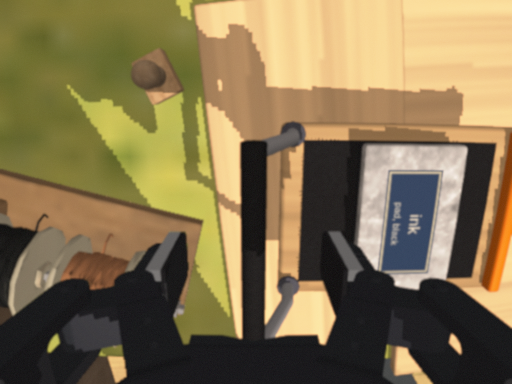

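View pics/s7.png

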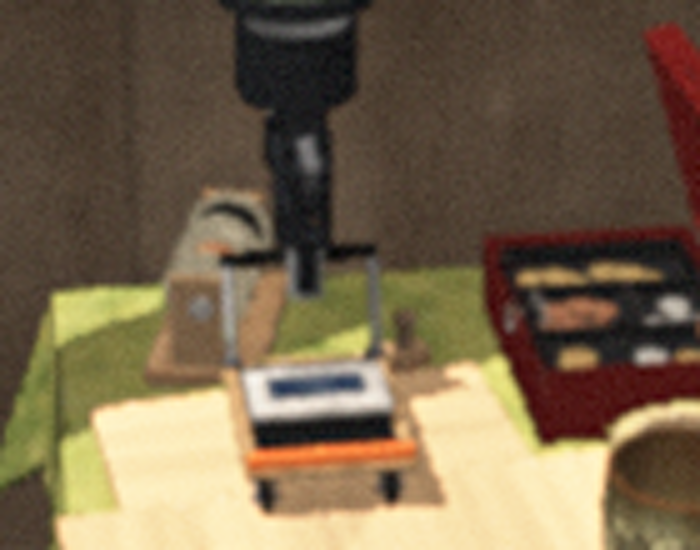

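send_rows(moves="255 0 0 0 0 0 0; 255 0 0 0 0 0 0; 255 0 0 0 0 0 0; 255 0 0 0 0 0 0; 255 0 0 0 0 0 0; 255 0 0 0 0 0 0; 255 0 0 0 0 0 0; 255 0 0 0 0 0 0")

```text
time: 8.03
eef_pos: [0.5198, 0.1163, 0.099]
tool_rot: [1.281, 1.161, -1.278]
wrist_force: [-0.2, 0.7, 6.5]
gripper_width: 0.008
```

```bash
cat > plan.py <<'E'
from h import *
O=np.array([.5113,.0318]); PSI=np.deg2rad(-95.5)
B=np.array([.4898,-.353]); PB=np.deg2rad(-103.0)
G=(.420,-.161,.032); BR=(.6745,-.1615,.047); BELL=(.3755,-.389,.017)
def dirv(a): return np.array([np.cos(a),np.sin(a)])
def path(L1,a1,R1,Ls,a2,R2,ds=.001,A=None,psi=None):
    "axle path: straight, left a1 at R1, straight, right a2 at R2; returns list (axle x,y,psi)"
    A=O+.048*dirv(PSI) if A is None else A; psi=PSI if psi is None else psi
    out=[(A[0],A[1],psi)]
    for L,k in ((L1,0),(a1*R1,1/R1),(Ls,0),(a2*R2,-1/R2)):
        n=max(1,int(round(L/ds))) if L>1e-6 else 0
        for i in range(n):
            h=L/n; psi2=psi+k*h; A=A+h*dirv((psi+psi2)/2); psi=psi2; out.append((A[0],A[1],psi))
    return np.array(out)
def clear(P):
    "min distances of caddy outline rectangle from circles"
    res=[]
    for c in (G,BR,BELL):
        m=9
        for x,y,a in P:
            d=np.array(c[:2])-np.array([x,y]); lx=d@dirv(a)+.048; ly=d@dirv(a+np.pi/2)
            dx=max(-.092-lx,lx-.071,0); dy=max(abs(ly)-.053,0); m=min(m,np.hypot(dx,dy)-c[2])
        res.append(m)
    return np.array(res)
E
python3 - <<'E'
from plan import *
from scipy.optimize import fsolve
s=monitor.state(); print(s["eef_pos"],yawnow(s)[0],s["gripper_width"],s["wrist_force"])
AB=B+.048*dirv(PB)
best=[]
for L1 in (.03,.04,.05,.06):
  for R1 in (.15,.2,.25,.3):
    for R2 in (.2,.25,.3,.35,.4,.5):
      # unknown a1, Ls ; then final straight L3 to AB
      for a1 in np.deg2rad(np.arange(6,32,1)):
        a2=a1+PSI-PB
        P0=path(L1,a1,R1,0,a2,R2,.004)
        # insert Ls along heading PSI+a1, L3 along PB to hit AB
        r=AB-P0[-1,:2]; M=np.c_[dirv(PSI+a1),dirv(PB)]; Ls,L3=np.linalg.solve(M,r)
        if Ls<0 or L3<.04: continue
        P=path(L1,a1,R1,Ls,a2,R2,.004); c=clear(P)
        best.append((min(c[0],.4*c[1]+.0,.02)+0.08*min(L3,.08),L1,R1,R2,np.rad2deg(a1),Ls,L3,*c))
best=np.array(best); i=np.argsort(-best[:,0])[:12]; print(best[i].round(3))
E
```

```text
[0.51976095 0.11628122 0.0990339 ] -95.5321032631216 0.007961212939635726 [-0.20891024  0.74663797  6.47598486]
[[2.10e-02 3.00e-02 1.50e-01 2.00e-01 2.50e+01 4.00e-03 1.79e-01 1.70e-02
  3.70e-02 1.59e-01]
 [2.10e-02 3.00e-02 1.50e-01 2.50e-01 2.30e+01 3.00e-03 1.65e-01 1.60e-02
  3.70e-02 1.45e-01]
 [2.10e-02 3.00e-02 1.50e-01 2.50e-01 1.90e+01 3.30e-02 1.62e-01 1.50e-02
  3.70e-02 1.43e-01]
 [2.10e-02 3.00e-02 1.50e-01 2.50e-01 2.00e+01 2.50e-02 1.63e-01 1.50e-02
  3.70e-02 1.44e-01]
 [2.10e-02 3.00e-02 1.50e-01 2.00e-01 1.90e+01 4.50e-02 1.74e-01 1.50e-02
  3.70e-02 1.54e-01]
 [2.10e-02 3.00e-02 1.50e-01 2.00e-01 2.30e+01 1.60e-02 1.78e-01 1.70e-02
  3.70e-02 1.58e-01]
 [2.10e-02 3.00e-02 1.50e-01 2.00e-01 2.40e+01 1.00e-02 1.79e-01 1.70e-02
  3.70e-02 1.59e-01]
 [2.10e-02 3.00e-02 1.50e-01 2.00e-01 2.20e+01 2.30e-02 1.78e-01 1.70e-02
  3.70e-02 1.58e-01]
 [2.10e-02 3.00e-02 1.50e-01 2.00e-01 2.10e+01 3.00e-02 1.77e-01 1.60e-02
  3.70e-02 1.57e-01]
 [2.10e-02 3.00e-02 1.50e-01 2.50e-01 2.20e+01 1.00e-02 1.64e-01 1.60e-02
  3.70e-02 1.45e-01]
 [2.10e-02 3.00e-02 1.50e-01 2.00e-01 2.00e+01 3.70e-02 1.75e-01 1.60e-02
  3.70e-02 1.56e-01]
 [2.10e-02 3.00e-02 1.50e-01 2.50e-01 2.10e+01 1.70e-02 1.64e-01 1.60e-02
  3.70e-02 1.45e-01]]
```

```bash
python3 - <<'E'
from plan import *
AB=B+.048*dirv(PB)
best=[]
for L1 in (.05,.06,.07):
  for R1 in (.05,.08,.1,.12):
    for R2 in (.15,.2,.25,.3):
      for a1 in np.deg2rad(np.arange(10,40,2)):
        a2=a1+PSI-PB
        P0=path(L1,a1,R1,0,a2,R2,.004)
        r=AB-P0[-1,:2]; M=np.c_[dirv(PSI+a1),dirv(PB)]; Ls,L3=np.linalg.solve(M,r)
        if Ls<0 or L3<.04: continue
        P=path(L1,a1,R1,Ls,a2,R2,.004); c=clear(P)
        best.append((L1,R1,R2,np.rad2deg(a1),Ls,L3,*c))
best=np.array(best)
for L1 in (.05,.06,.07):
  for R1 in (.05,.08,.1,.12):
    b=best[(best[:,0]==L1)&(best[:,1]==R1)&(best[:,5]>.08)]; print(b[np.argsort(-b[:,6])[:2]].round(3))
E
```

```text
[[5.00e-02 5.00e-02 1.50e-01 3.40e+01 5.00e-03 2.01e-01 2.20e-02 3.70e-02
  1.80e-01]
 [5.00e-02 5.00e-02 1.50e-01 3.20e+01 1.20e-02 2.01e-01 2.20e-02 3.70e-02
  1.80e-01]]
[[5.00e-02 8.00e-02 1.50e-01 2.80e+01 1.90e-02 1.92e-01 1.70e-02 3.70e-02
  1.72e-01]
 [5.00e-02 8.00e-02 1.50e-01 2.60e+01 2.80e-02 1.91e-01 1.70e-02 3.70e-02
  1.71e-01]]
[[5.00e-02 1.00e-01 1.50e-01 2.80e+01 1.20e-02 1.88e-01 1.40e-02 3.70e-02
  1.68e-01]
 [5.00e-02 1.00e-01 1.50e-01 2.60e+01 2.20e-02 1.87e-01 1.40e-02 3.70e-02
  1.67e-01]]
[[5.00e-02 1.20e-01 1.50e-01 2.20e+01 3.80e-02 1.80e-01 1.20e-02 3.70e-02
  1.60e-01]
 [5.00e-02 1.20e-01 2.00e-01 2.20e+01 2.50e-02 1.67e-01 1.20e-02 3.70e-02
  1.48e-01]]
[[6.00e-02 5.00e-02 1.50e-01 3.20e+01 1.00e-02 1.92e-01 1.60e-02 3.70e-02
  1.72e-01]
 [6.00e-02 5.00e-02 1.50e-01 2.80e+01 2.50e-02 1.90e-01 1.60e-02 3.70e-02
  1.70e-01]]
[[6.00e-02 8.00e-02 1.50e-01 2.60e+01 2.50e-02 1.83e-01 1.20e-02 3.70e-02
  1.63e-01]
 [6.00e-02 8.00e-02 2.00e-01 2.60e+01 1.00e-02 1.68e-01 1.20e-02 3.70e-02
  1.49e-01]]
[[6.00e-02 1.00e-01 1.50e-01 3.00e+01 1.00e-03 1.81e-01 9.00e-
[... 275 characters left out ...]
56e-01]]
[[7.00e-02 5.00e-02 1.50e-01 2.40e+01 4.10e-02 1.78e-01 1.00e-02 3.70e-02
  1.58e-01]
 [7.00e-02 5.00e-02 2.00e-01 2.40e+01 2.60e-02 1.64e-01 1.00e-02 3.70e-02
  1.45e-01]]
[[7.00e-02 8.00e-02 1.50e-01 2.60e+01 2.30e-02 1.75e-01 7.00e-03 3.70e-02
  1.55e-01]
 [7.00e-02 8.00e-02 2.00e-01 2.60e+01 8.00e-03 1.60e-01 7.00e-03 3.70e-02
  1.41e-01]]
[[7.00e-02 1.00e-01 1.50e-01 2.80e+01 8.00e-03 1.72e-01 5.00e-03 3.70e-02
  1.53e-01]
 [7.00e-02 1.00e-01 1.50e-01 2.00e+01 4.90e-02 1.65e-01 5.00e-03 3.70e-02
  1.45e-01]]
[[7.00e-02 1.20e-01 1.50e-01 2.40e+01 2.20e-02 1.67e-01 3.00e-03 3.70e-02
  1.47e-01]
 [7.00e-02 1.20e-01 2.00e-01 2.40e+01 8.00e-03 1.53e-01 3.00e-03 3.70e-02
  1.34e-01]]
```

send_rows(moves="255 0 0 0 0 0 0; 255 0 0 0.02 0 0 0; 255 0 0 0.04 0 0 0; 255 0 0 0.06 0 0 0; 255 0 0 0.08 0 0 0; 255 0 0 0.1 0 0 0; 255 0 0 0.12 0 0 0; 255 0 0 0.14 0 0 0")

```text
time: 8.7
eef_pos: [0.5144, 0.0603, 0.0991]
tool_rot: [1.282, 1.161, -1.278]
wrist_force: [-0.4, 1.6, 6.6]
gripper_width: 0.0078
```

```bash
cat > look.py <<'E'
from meas import *
import sys
n=sys.argv[1]; x0,y0,x1,y1=map(int,sys.argv[2:6])
s=monitor.state(); print(s["time"],s["eef_pos"],yawnow(s)[0],s["gripper_width"],s["wrist_force"])
p,d=capture("side"); crop(p,f"pics/s{n}.png",x0,y0,x1,y1,int(640/(x1-x0)))
p,d=capture("top"); np.savez("t.npz",p=p,d=d)
q=np.clip(p.astype(float)*1.5,0,255).astype(np.uint8)
crop(q,f"pics/t{n}.png",130,130,370,270,3.3)
H,S,V=hsvof(p)
m3=reg(190,130,370,260)&(H<12)&(S>190)&(V>60)
k,l,st,ce=cv2.connectedComponentsWithStats(m3.astype(np.uint8)); i=1+st[1:,4].argmax(); print(st[i])
r,P=rect(l==i,.062); print("rail",r)
(cx,cy),(w,h),a=r
if w>h: a+=90   # a: direction of short side
hd=(a+180)%360-360 if True else a
hd=min([a+k*180 for k in (-2,-1,0,1)],key=lambda t:abs(t+97))
u=np.array([np.cos(np.deg2rad(hd)),np.sin(np.deg2rad(hd))]); o=np.array([cx,cy])-66*u
print("heading",hd,"origin from rail",o,"from tcp",np.array(s["eef_pos"][:2])*1000+85*u)
E
python3 look.py 8 180 120 340 240
```

```text
8.7 [0.51436231 0.06028214 0.09914589] -95.52826340926359 0.0077607632182243105 [-0.36740892  1.57676618  6.6353303 ]
[225 191   6  36  83]
rail ((499.92523193359375, -91.41728973388672), (6.297061920166016, 94.49095916748047), 84.0895004272461)
heading -95.9104995727539 origin from rail [506.72156982 -25.76814815] from tcp [505.60944854 -24.2659929 ]
```

View pics/s8.png

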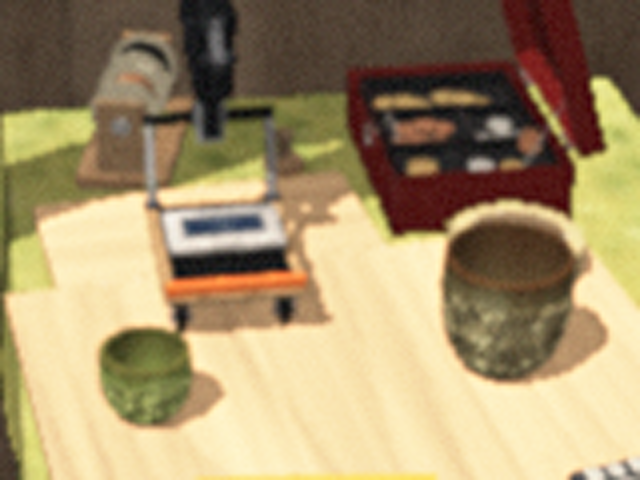

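View pics/t8.png

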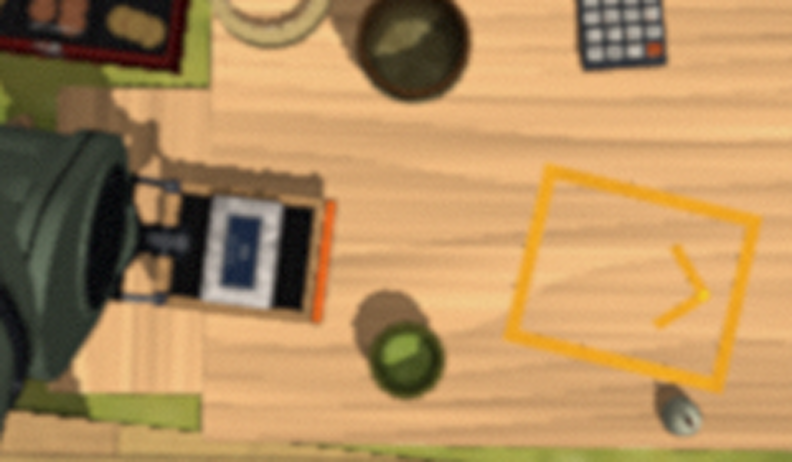

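```bash
cat > gen.py <<'E'
from plan import *
def plan_from(s,R1,a1,R2,z,step=.009,verbose=True):
    yaw=np.deg2rad(yawnow(s)[0]); bar=np.array(s["eef_pos"][:2]); A=bar+.133*dirv(yaw); AB=B+.048*dirv(PB)
    a2=yaw+a1-PB
    P0=path(0,a1,R1,0,a2,R2,.001,A,yaw); r=AB-P0[-1,:2]; M=np.c_[dirv(yaw+a1),dirv(PB)]; Ls,L3=np.linalg.solve(M,r)
    P=path(0,a1,R1,Ls,a2,R2,.001,A,yaw)
    if verbose: print("Ls,L3",Ls,L3,"clear",clear(P))
    n=int(L3/.001); P=np.vstack([P,[(*(P[-1,:2]+dirv(PB)*L3*(i+1)/n),PB) for i in range(n)]])
    bars=P[:,:2]-.133*np.c_[np.cos(P[:,2]),np.sin(P[:,2])]
    out=[];last=bars[0]; acc=0
    for i in range(1,len(P)):
        acc+=np.linalg.norm(bars[i]-bars[i-1])
        if acc>=step or i==len(P)-1: out.append((*bars[i],z,np.rad2deg(P[i,2]))); acc=0
    return out
E
python3 - <<'E'
from gen import *
s=monitor.state(); print(s["eef_pos"],yawnow(s)[0],s["wrist_force"])
for a in (24,27,30,33):
  for R2 in (.15,.2): 
    print(a,R2,end=" ");w=plan_from(s,.05,np.deg2rad(a),R2,.0995)
w=plan_from(s,.05,np.deg2rad(28),.2,.0995); print(len(w)); print(np.round(w[:14],3))
cmd(w[:8],255,s)
E
```

```text
[0.51436515 0.05916273 0.09915143] -95.62648704836569 [-1.05665795 -0.41604682  4.46580181]
24 0.15 Ls,L3 0.04395508725353793 0.18798971830419736 clear [0.01553339 0.03688802 0.16775025]
24 0.2 Ls,L3 0.02991321085199981 0.17394784190265614 clear [0.01525534 0.03688802 0.15428085]
27 0.15 Ls,L3 0.03046527974097873 0.19157879367560174 clear [0.01728213 0.03688802 0.17120643]
27 0.2 Ls,L3 0.01500037942205754 0.17611389335668204 clear [0.01622319 0.03688802 0.15635266]
30 0.15 Ls,L3 0.0182276849852326 0.19375393543362995 clear [0.01756248 0.03688802 0.17330342]
30 0.2 Ls,L3 0.0013165216341975237 0.17684277208259394 clear [0.01654013 0.03688802 0.15705035]
33 0.15 Ls,L3 0.006935871404454518 0.19480349772327615 clear [0.0175674  0.03688802 0.1743159 ]
33 0.2 Ls,L3 -0.011447401036781372 0.17642022528204168 clear [0.0175674  0.02947277 0.15072132]
Ls,L3 0.01031984865019723 0.17650032848448852 clear [0.01639189 0.03688802 0.15672253]
42
[[ 5.0300e-01  5.6000e-02  1.0000e-01 -9.0960e+01]
 [ 4.9300e-01  5.1000e-02  1.0000e-01 -8.6293e+01]
 [ 4.8200e-01  4.6000e-02  1.0000e-01 -8.1626e+01]
 [ 4.
[... 217 characters left out ...]
000e-02  1.0000e-01 -6.9640e+01]
 [ 4.7300e-01  6.0000e-03  1.0000e-01 -7.1940e+01]
 [ 4.8000e-01 -0.0000e+00  1.0000e-01 -7.4241e+01]
 [ 4.8700e-01 -7.0000e-03  1.0000e-01 -7.6542e+01]
 [ 4.9400e-01 -1.4000e-02  1.0000e-01 -7.8842e+01]
 [ 5.0100e-01 -2.1000e-02  1.0000e-01 -8.1143e+01]
 [ 5.0700e-01 -2.8000e-02  1.0000e-01 -8.3444e+01]]
255 -0.001 -0.027 0.011 -0.052 -0.000 -0.002; 255 -0.001 -0.052 0.025 -0.104 0.000 -0.002; 255 -0.001 -0.077 0.040 -0.156 0.000 -0.002; 255 -0.001 -0.100 0.057 -0.207 0.000 -0.002; 255 -0.001 -0.121 0.077 -0.259 0.000 -0.002; 255 -0.001 -0.141 0.098 -0.311 0.000 -0.002; 255 -0.001 -0.131 0.118 -0.311 0.000 -0.002; 255 -0.001 -0.111 0.131 -0.289 0.000 -0.002;
```

```bash
python3 - <<'E'
from gen import *
s=monitor.state()
w=plan_from(s,.05,np.deg2rad(28),.2,.0995,.006); print(np.round(w[7],3))
cmd(w[:8],255,s)
E
```

```text
Ls,L3 0.01031984865019723 0.17650032848448852 clear [0.01639189 0.03688802 0.15672253]
[ 4.5400e-01  2.6000e-02  1.0000e-01 -6.7626e+01]
255 -0.001 -0.020 0.008 -0.039 -0.000 -0.002; 255 -0.001 -0.040 0.018 -0.078 0.000 -0.002; 255 -0.001 -0.058 0.028 -0.117 0.000 -0.002; 255 -0.001 -0.077 0.040 -0.156 0.000 -0.002; 255 -0.001 -0.094 0.053 -0.194 0.000 -0.002; 255 -0.001 -0.111 0.067 -0.233 0.000 -0.002; 255 -0.001 -0.127 0.082 -0.272 0.000 -0.002; 255 -0.001 -0.141 0.098 -0.311 0.000 -0.002;
```

send_rows(moves="255 -0.001 -0.008 0.003 -0.015 0 -0.002; 255 -0.001 -0.02 0.008 -0.039 0 -0.002; 255 -0.001 -0.03 0.013 -0.058 0 -0.002; 255 -0.001 -0.04 0.018 -0.078 0 -0.002; 255 -0.001 -0.049 0.023 -0.097 0 -0.002; 255 -0.001 -0.058 0.028 -0.117 0 -0.002; 255 -0.001 -0.068 0.034 -0.136 0 -0.002; 255 -0.001 -0.077 0.04 -0.156 0 -0.002")

```text
time: 9.47
eef_pos: [0.4817, 0.0461, 0.0994]
tool_rot: [1.098, 1.277, -1.099]
wrist_force: [1.3, 0.3, -1.9]
gripper_width: 0.0078
```

```bash
python3 look.py 9 180 120 340 240
```

```text
9.4667 [0.48169862 0.0461209  0.09944621] -81.41104499167608 0.007846890700939526 [ 1.29568077  0.27135759 -1.93026181]
[229 189   7  36  80]
rail ((505.2535400390625, -102.98477172851562), (94.66834259033203, 6.004425048828125), 8.535364151000977)
heading -81.46463584899902 origin from rail [495.45783164 -37.71575843] from tcp [494.31430465 -37.93768086]
```

View pics/s9.png

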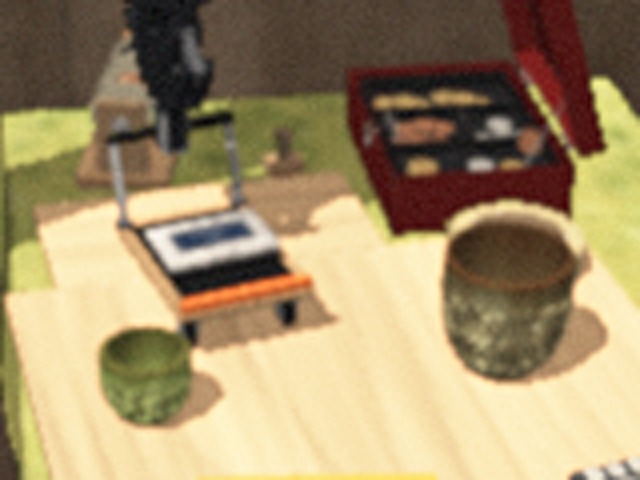

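View pics/t9.png

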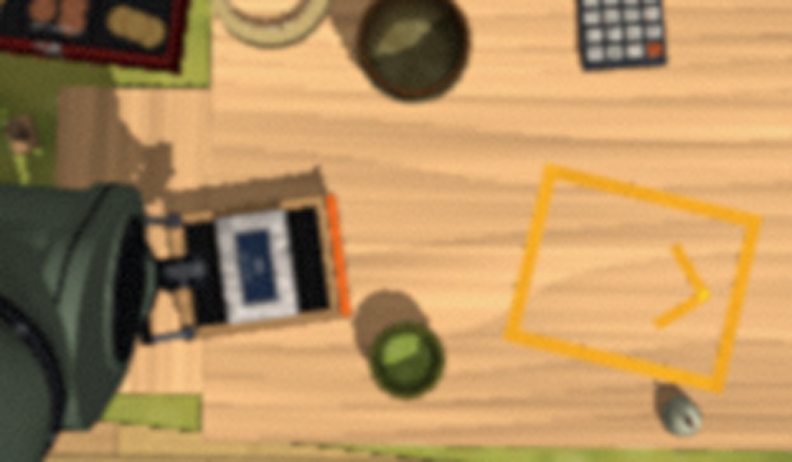

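```bash
python3 - <<'E'
from gen import *
s=monitor.state(); print(s["eef_pos"],yawnow(s)[0],s["wrist_force"])
for a in (12,15,18): plan_from(s,.05,np.deg2rad(a),.17,.0993,.006)
w=plan_from(s,.05,np.deg2rad(15),.17,.0993,.006); print(len(w));print(np.round(w[:10],3))
cmd(w[:8],255,s)
E
```

```text
[0.48160617 0.04579854 0.09950215] -81.49863481938924 [ 0.02985688 -0.08147731 -2.63296026]
Ls,L3 0.028766341258537324 0.18389766219317247 clear [0.01632643 0.03688802 0.16381603]
Ls,L3 0.015585916633506601 0.18592175031050964 clear [0.01712497 0.03688802 0.16576118]
Ls,L3 0.0034268555856229064 0.18673012148794352 clear [0.01711976 0.03688802 0.1665385 ]
Ls,L3 0.015585916633506601 0.18592175031050964 clear [0.01712497 0.03688802 0.16576118]
60
[[ 4.7400e-01  4.1000e-02  9.9000e-02 -7.8037e+01]
 [ 4.6700e-01  3.7000e-02  9.9000e-02 -7.4576e+01]
 [ 4.6000e-01  3.1000e-02  9.9000e-02 -7.1114e+01]
 [ 4.5400e-01  2.6000e-02  9.9000e-02 -6.7652e+01]
 [ 4.5300e-01  2.0000e-02  9.9000e-02 -6.6499e+01]
 [ 4.5600e-01  1.4000e-02  9.9000e-02 -6.6499e+01]
 [ 4.5900e-01  9.0000e-03  9.9000e-02 -6.6837e+01]
 [ 4.6500e-01  6.0000e-03  9.9000e-02 -6.8526e+01]
 [ 4.7000e-01  2.0000e-03  9.9000e-02 -7.0216e+01]
 [ 4.7500e-01 -1.0000e-03  9.9000e-02 -7.1906e+01]]
255 0.001 -0.020 0.008 -0.038 0.000 0.001; 255 0.001 -0.039 0.017 -0.077 0.000 0.001; 255 0.001 -0.058 0.028 -0.115 0.000 0.001; 255 0.001 -0.076 0.040 -0.154 0.000 0.001; 255 0.001 -0.079 0.053 -0.167 0.000 0.001; 255 0.001 -0.075 0.070 -0.167 0.000 0.001; 255 0.001 -0.069 0.083 -0.163 0.000 0.001; 255 0.001 -0.057 0.093 -0.144 0.000 0.001;
```

send_rows(moves="255 0.001 -0.01 0.004 -0.019 0 0.001; 255 0.001 -0.02 0.008 -0.038 0 0.001; 255 0.001 -0.03 0.012 -0.058 0 0.001; 255 0.001 -0.039 0.017 -0.077 0 0.001; 255 0.001 -0.049 0.022 -0.096 0 0.001; 255 0.001 -0.058 0.028 -0.115 0 0.001; 255 0.001 -0.068 0.034 -0.135 0 0.001; 255 0.001 -0.076 0.04 -0.154 0 0.001")

```text
time: 10.23
eef_pos: [0.4534, 0.0252, 0.0992]
tool_rot: [0.915, 1.37, -0.915]
wrist_force: [-0.2, 1.4, 3.3]
gripper_width: 0.0077
```

```bash
python3 look.py 10 180 120 340 240; python3 - <<'E'
from gen import *
s=monitor.state(); print(s["eef_pos"],yawnow(s)[0],s["wrist_force"])
for a,R2 in ((.1,.17),(1,.17),(1,.2),(1,.22),(3,.2)): plan_from(s,.05,np.deg2rad(a),R2,.0993,.006)
w=plan_from(s,.05,np.deg2rad(1),.2,.0993,.006); print(len(w));print(np.round(w[:10],3))
cmd(w[:8],255,s)
E
```

```text
10.2333 [0.45343873 0.02517735 0.09917654] -67.46395105568975 0.007743673449563449 [-0.24619437  1.44305227  3.32729072]
[229 188  15  34  79]
rail ((511.31011962890625, -114.59566497802734), (96.10231018066406, 5.8647308349609375), 23.288406372070312)
heading -66.71159362792969 origin from rail [485.21638275 -53.97292258] from tcp [487.04430297 -52.89739872]
[0.45348094 0.02488288 0.09918051] -67.57068913238493 [-0.98019829  0.13495687  4.00559191]
Ls,L3 0.019947587156668597 0.1845599786305509 clear [0.01666652 0.03688802 0.16445232]
Ls,L3 0.016101749527813933 0.1850419046520968 clear [0.0169106  0.03688802 0.16491543]
Ls,L3 0.00622975966711489 0.17516991479139643 clear [0.01580607 0.03688802 0.15544947]
Ls,L3 -0.00035156842701862355 0.16858858669726093 clear [0.01499997 0.03667925 0.14895887]
Ls,L3 -0.0025810157866295565 0.17527468815115055 clear [0.01635777 0.0352838  0.15409608]
Ls,L3 0.00622975966711489 0.17516991479139643 clear [0.01580607 0.03688802 0.15544947]
56
[[ 4.5300e-01  1.9000e-02  9.9000e-02 -6.6571e+01]
 [ 4.5800e-01  1.5000e-02  9.9000e-02 -6.7718e+01]
 [ 4.6300e-01  1.1000e-02  9.9000e-02 -6.9152e+01]
 [ 4.6800e-01  8.0000e-03  9.9000e-02 -7.0587e+01]
 [ 4.7300e-01  4.0000e-03  9.9000e-02 -7.2021e+01]
 [ 4.7700e-01  0.0000e+00  9.9000e-02 -7.3455e+01]
 [ 4.8200e-01 -4.0000e-03  9.9000e-02 -7.4889e+01]
 [ 4.8600e-01 -8.0000e-03  9.9000e-02 -7.6323e+01]
 [ 4.9100e-01 -1.2000e-02  9.9000e-02 -7.7758e+01]
 [ 4.9500e-01 -1.6000e-02  9.9000e-02 -7.9192e+01]]
255 -0.000 -0.006 0.013 -0.011 0.000 0.000; 255 -0.000 0.001 0.028 0.002 0.000 0.000; 255 -0.000 0.009 0.040 0.018 0.000 0.000; 255 -0.000 0.017 0.053 0.034 0.000 0.000; 255 -0.000 0.025 0.066 0.049 0.000 0.000; 255 -0.000 0.032 0.079 0.065 0.000 0.000; 255 -0.000 0.039 0.093 0.081 0.000 0.000; 255 -0.000 0.045 0.106 0.097 0.000 0.000;
```

View pics/s10.png

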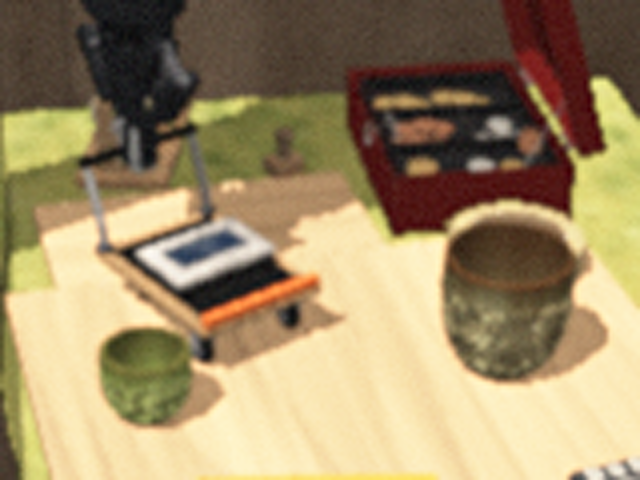

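```bash
python3 - <<'E'
from gen import *
s=monitor.state()
w=plan_from(s,.05,np.deg2rad(.2),.17,.0994,.007); print(len(w));print(np.round(w[7],3))
cmd(w[:8],255,s)
E
```

```text
Ls,L3 0.01951547592437137 0.18461916888476218 clear [0.01669639 0.03688802 0.1645092 ]
47
[ 4.9400e-01 -1.7000e-02  9.9000e-02 -7.8127e+01]
255 -0.001 -0.001 0.018 -0.002 0.000 0.000; 255 -0.001 -0.001 0.037 -0.002 0.000 0.000; 255 -0.001 0.003 0.054 0.005 0.000 0.000; 255 -0.001 0.014 0.069 0.028 0.000 0.000; 255 -0.001 0.025 0.085 0.050 0.000 0.000; 255 -0.001 0.035 0.101 0.072 0.000 0.000; 255 -0.001 0.045 0.118 0.095 0.000 0.000; 255 -0.001 0.054 0.134 0.117 0.000 0.000;
```

send_rows(moves="255 -0.001 -0.001 0.018 -0.002 0 0; 255 -0.001 -0.001 0.037 -0.002 0 0; 255 -0.001 0.003 0.054 0.005 0 0; 255 -0.001 0.014 0.069 0.028 0 0; 255 -0.001 0.025 0.085 0.05 0 0; 255 -0.001 0.035 0.101 0.072 0 0; 255 -0.001 0.045 0.118 0.095 0 0; 255 -0.001 0.054 0.134 0.117 0 0")

```text
time: 11.0
eef_pos: [0.4946, -0.0169, 0.0995]
tool_rot: [1.058, 1.299, -1.058]
wrist_force: [-0.0, 1.0, -3.0]
gripper_width: 0.0081
```

```bash
python3 look.py 11 180 140 340 260; python3 - <<'E'
from gen import *
s=monitor.state(); print(s["eef_pos"],yawnow(s)[0],s["wrist_force"])
for R2 in (.14,.16,.17,.18,.2): plan_from(s,.05,np.deg2rad(.05),R2,.0993,.006)
w=plan_from(s,.05,np.deg2rad(.05),.16,.0994,.007); print(len(w));print(np.round(w[:10],3))
cmd(w[:8],255,s)
E
```

```text
11.0 [ 0.49459275 -0.01685999  0.09950969] -78.32131739404757 0.00813321255824914 [-0.003213    1.03961899 -2.95630484]
[252 182   8  36  81]
rail ((525.4312133789062, -165.15858459472656), (95.31317901611328, 5.997323036193848), 11.29270076751709)
heading -78.70729923248291 origin from rail [ 512.50701308 -100.43637012] from tcp [ 511.23755664 -100.21436062]
[ 0.49472998 -0.0172453   0.09948095] -78.28582659507018 [-1.06650052 -0.76829952 -1.41039328]
Ls,L3 0.005313617565642822 0.19193195635113616 clear [0.01735347 0.03688802 0.17154678]
Ls,L3 0.0009228939813658237 0.18754123276685844 clear [0.01735347 0.03688802 0.16731873]
Ls,L3 -0.0012724683293863026 0.18534587045610496 clear [0.01735347 0.03635501 0.16424595]
Ls,L3 -0.0034678295983451035 0.18315050918714804 clear [0.01735347 0.0354354  0.16049474]
Ls,L3 -0.007858555701030546 0.1787597830844626 clear [0.01735347 0.0335962  0.15306855]
Ls,L3 0.0009228939813658237 0.18754123276685844 clear [0.01735347 0.03688802 0.16731873]
39
[[ 5.0000e-01 -2.2000e-02  9.9000e-02 -8.0030e+01]
 [ 5.0600e-01 -2.8000e-02  9.9000e-02 -8.2184e+01]
 [ 5.1100e-01 -3.3000e-02  9.9000e-02 -8.4337e+01]
 [ 5.1700e-01 -3.8000e-02  9.9000e-02 -8.6491e+01]
 [ 5.2200e-01 -4.4000e-02  9.9000e-02 -8.8644e+01]
 [ 5.2700e-01 -5.0000e-02  9.9000e-02 -9.0797e+01]
 [ 5.3200e-01 -5.6000e-02  9.9000e-02 -9.2951e+01]
 [ 5.3600e-01 -6.3000e-02  9.9000e-02 -9.5104e+01]
 [ 5.4100e-01 -6.9000e-02  9.9000e-02 -9.7258e+01]
 [ 5.4500e-01 -7.6000e-02  9.9000e-02 -9.9411e+01]]
255 0.000 0.010 0.015 0.019 0.000 -0.000; 255 0.000 0.022 0.031 0.043 0.000 -0.000; 255 0.000 0.033 0.047 0.067 0.000 -0.000; 255 0.000 0.043 0.063 0.091 0.000 -0.000; 255 0.000 0.053 0.080 0.115 0.000 -0.000; 255 0.000 0.063 0.097 0.139 0.000 -0.000; 255 0.000 0.071 0.115 0.163 0.000 -0.000; 255 0.000 0.079 0.133 0.187 0.000 -0.000;
```

View pics/t11.png

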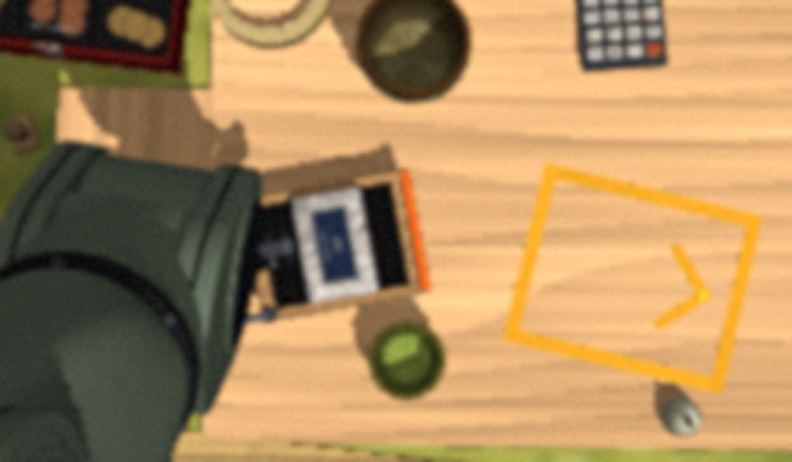

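View pics/s11.png

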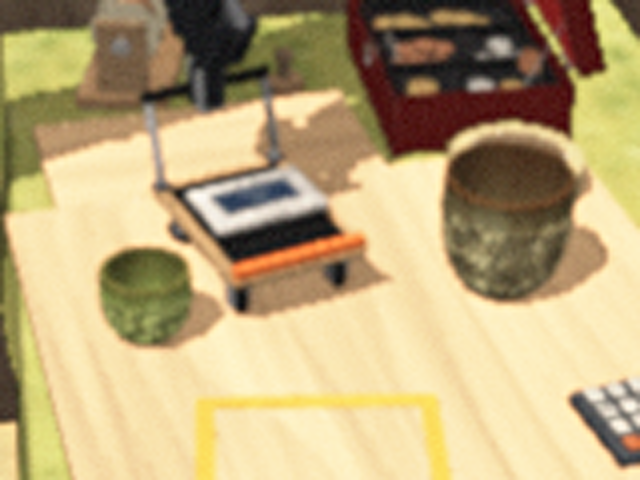

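send_rows(moves="255 0 0.01 0.015 0.019 0 0; 255 0 0.022 0.031 0.043 0 0; 255 0 0.033 0.047 0.067 0 0; 255 0 0.043 0.063 0.091 0 0; 255 0 0.053 0.08 0.115 0 0; 255 0 0.063 0.097 0.139 0 0; 255 0 0.071 0.115 0.163 0 0; 255 0 0.079 0.133 0.187 0 0")

```text
time: 11.77
eef_pos: [0.537, -0.0636, 0.0995]
tool_rot: [1.277, 1.163, -1.277]
wrist_force: [0.7, 1.1, -1.4]
gripper_width: 0.0078
```

```bash
python3 look.py 12 180 160 340 280; python3 - <<'E'
from gen import *
s=monitor.state(); print(s["eef_pos"],yawnow(s)[0],s["wrist_force"])
for R2 in (.12,.14,.16,.18): plan_from(s,.05,np.deg2rad(.05),R2,.0994,.006)
w=plan_from(s,.05,np.deg2rad(.05),.15,.0994,.007); print(len(w));print(np.round(w[:10],3))
cmd(w[:8],255,s)
E
```

```text
11.7667 [ 0.53696217 -0.06362002  0.09951456] -95.33110817611868 0.007786845261660807 [ 0.65017643  1.06647914 -1.42433804]
[271 183   6  36  85]
rail ((523.523681640625, -214.12115478515625), (6.589239597320557, 94.33616638183594), 84.68403625488281)
heading -95.31596374511719 origin from rail [ 529.63845047 -148.40502585] from tcp [ 529.08709276 -148.25443217]
[ 0.53696577 -0.06427287  0.09942251] -95.32060355583363 [-0.66970912 -0.09122286 -1.0118001 ]
Ls,L3 0.0009194438143586842 0.19103616351358935 clear [0.02246982 0.03688802 0.17068357]
Ls,L3 -0.0004316358562395277 0.18968508384299163 clear [0.02246982 0.03682997 0.16898609]
Ls,L3 -0.0017827167411622606 0.18833400295806854 clear [0.02246982 0.03664826 0.16644796]
Ls,L3 -0.00313379963181022 0.18698292006742104 clear [0.02246982 0.03646654 0.1639144 ]
Ls,L3 -0.0011071771083192615 0.1890095425909119 clear [0.02246982 0.03673911 0.16771646]
31
[[ 5.42000e-01 -7.10000e-02  9.90000e-02 -9.75890e+01]
 [ 5.46000e-01 -7.80000e-02  9.90000e-02 -9.99080e+01]
 [ 5.50000e-01 -8.50000e-02  9.90000e-02 -1.02227e+02]
 [ 5.50000e-01 -9.20000e-02  9.90000e-02 -1.03000e+02]
 [ 5.49000e-01 -9.90000e-02  9.90000e-02 -1.03000e+02]
 [ 5.47000e-01 -1.06000e-01  9.90000e-02 -1.03000e+02]
 [ 5.45000e-01 -1.12000e-01  9.90000e-02 -1.03000e+02]
 [ 5.44000e-01 -1.19000e-01  9.90000e-02 -1.03000e+02]
 [ 5.42000e-01 -1.26000e-01  9.90000e-02 -1.03000e+02]
 [ 5.41000e-01 -1.33000e-01  9.90000e-02 -1.03000e+02]]
255 0.000 0.013 0.016 0.025 0.001 -0.001; 255 0.000 0.025 0.031 0.051 0.001 -0.001; 255 0.000 0.037 0.048 0.077 0.001 -0.001; 255 0.000 0.039 0.066 0.085 0.001 -0.001; 255 0.000 0.037 0.083 0.085 0.001 -0.001; 255 0.000 0.035 0.101 0.085 0.001 -0.001; 255 0.000 0.032 0.118 0.085 0.001 -0.001; 255 0.000 0.030 0.135 0.085 0.001 -0.001;
```

View pics/t12.png

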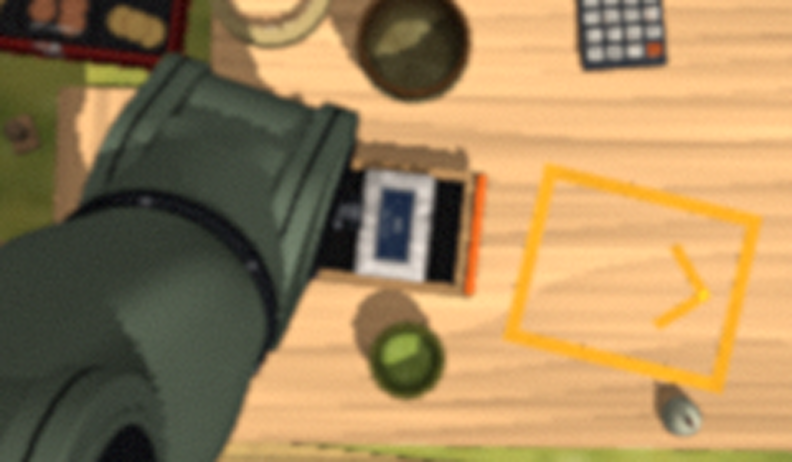

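View pics/s12.png

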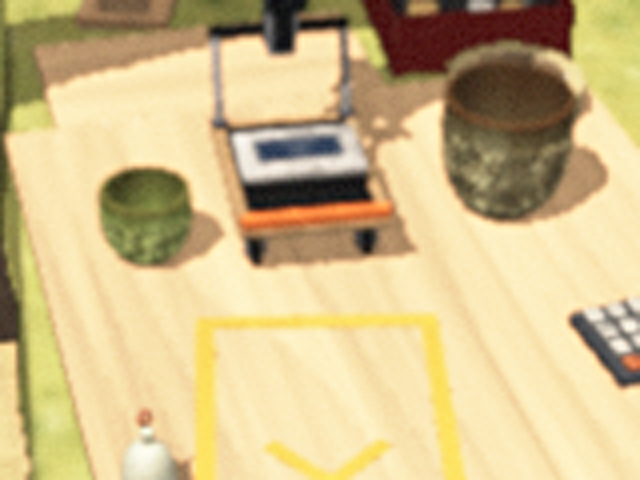

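send_rows(moves="255 0 0.013 0.016 0.025 0 0; 255 0 0.025 0.031 0.051 0 0; 255 0 0.037 0.048 0.077 0 0; 255 0 0.039 0.066 0.085 0 0; 255 0 0.037 0.083 0.085 0 0; 255 0 0.035 0.101 0.085 0 0; 255 0 0.032 0.118 0.085 0 0; 255 0 0.03 0.135 0.085 0 0")

```text
time: 12.53
eef_pos: [0.5435, -0.1199, 0.0995]
tool_rot: [1.373, 1.092, -1.374]
wrist_force: [0.8, 0.8, -3.6]
gripper_width: 0.0079
```

```bash
python3 look.py 13 180 180 340 300; python3 - <<'E'
from gen import *
s=monitor.state(); print(s["eef_pos"],yawnow(s)[0],s["wrist_force"])
u=dirv(PB); E=B-.085*u; print("bar end",E)
p=np.array(s["eef_pos"][:2]); r=E-p; print("along",r@u,"left",r@dirv(PB+np.pi/2))
cmd([(*E,.0994,-103)],255,s)
E
```

```text
12.5333 [ 0.54349512 -0.11992175  0.09953191] -102.95870934799929 0.007850056688551061 [ 0.76703711  0.75206926 -3.61963402]
[288 189  11  35  88]
rail ((509.91656494140625, -267.208740234375), (6.757486820220947, 94.49409484863281), 77.03851318359375)
heading -102.96148681640625 origin from rail [ 524.72010422 -202.89035076] from tcp [ 524.42995594 -202.75604056]
[ 0.54337128 -0.12074052  0.09953485] -103.05580789702069 [ 0.45679748  0.46833568 -2.97794976]
bar end [ 0.50892084 -0.27017854]
along 0.1533576023567073 left 4.8765762890154205e-05
255 0.001 0.000 0.383 -0.001 0.001 -0.001;
```

View pics/t13.png

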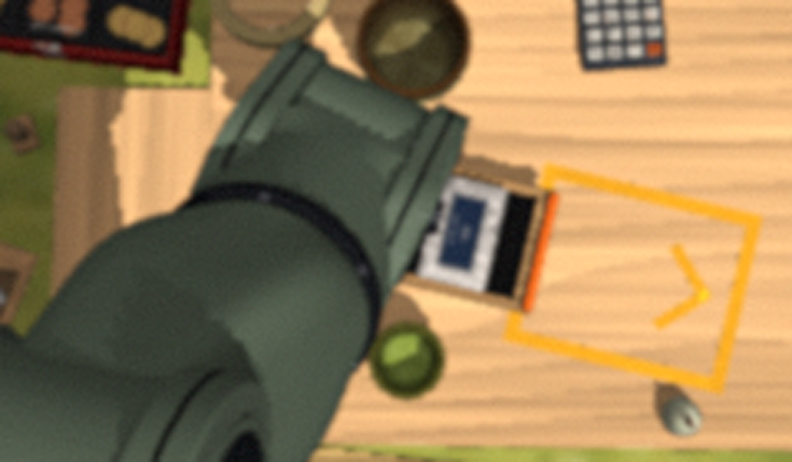

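View pics/s13.png

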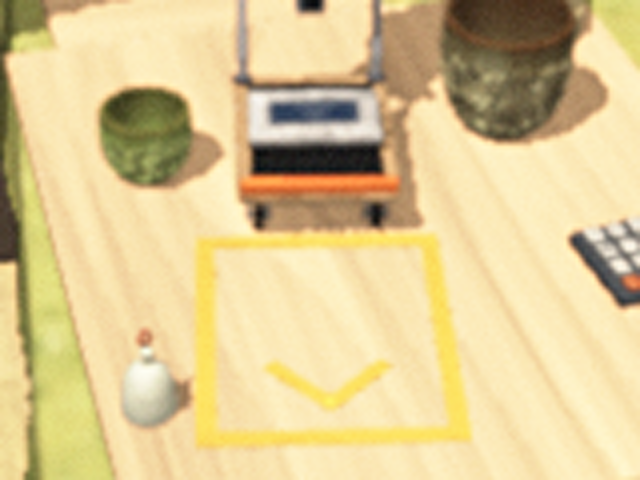

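send_rows(moves="255 0.001 0 0.012 -0.001 0 0; 255 0.001 0 0.024 -0.001 0 0; 255 0.001 0 0.036 -0.001 0 0; 255 0.001 0 0.05 -0.001 0 0; 255 0.001 0 0.07 -0.001 0 0; 255 0.001 0 0.09 -0.001 0 0; 255 0.001 0 0.11 -0.001 0 0; 255 0.001 0 0.13 -0.001 0 0")

```text
time: 13.3
eef_pos: [0.5315, -0.1724, 0.0993]
tool_rot: [1.373, 1.091, -1.374]
wrist_force: [2.3, 0.2, 3.1]
gripper_width: 0.008
```

```bash
cat > rem.py <<'E'
from gen import *
s=monitor.state(); print(s["eef_pos"],yawnow(s)[0],s["wrist_force"])
E=B-.085*dirv(PB); cmd([(*E,s["eef_pos"][2],-103)],255,s)
E
python3 rem.py
```

```text
[ 0.53147331 -0.17238724  0.09929638] -102.9768754157768 [2.3353655  0.23092387 3.1162896 ]
255 0.001 -0.000 0.251 0.000 0.001 -0.001;
```

send_rows(moves="255 0 0 0.02 0 0 0; 255 0 0 0.04 0 0 0; 255 0 0 0.06 0 0 0; 255 0 0 0.08 0 0 0; 255 0 0 0.1 0 0 0; 255 0 0 0.12 0 0 0; 255 0 0 0.14 0 0 0; 255 0 0 0.16 0 0 0")

```text
time: 13.97
eef_pos: [0.5168, -0.2355, 0.0994]
tool_rot: [1.373, 1.091, -1.374]
wrist_force: [0.6, 1.0, 1.2]
gripper_width: 0.0074
```

```bash
python3 rem.py; python3 look.py 14 180 200 340 320
```

```text
[ 0.51681867 -0.2355247   0.09936421] -102.9801203271568 [0.55607519 0.98128073 1.1681048 ]
255 0.000 0.000 0.089 0.000 0.001 -0.001; 
13.9667 [ 0.51681867 -0.2355247   0.09936421] -102.9801203271568 0.007426600046468858 [0.55607519 0.98128073 1.1681048 ]
[331 199  11  36  86]
rail ((483.5289306640625, -382.5885009765625), (6.5284342765808105, 96.47331237792969), 76.16791534423828)
heading -103.83208465576172 origin from rail [ 499.30802842 -318.50246448] from tcp [ 496.49710708 -318.0597455 ]
```

View pics/t14.png

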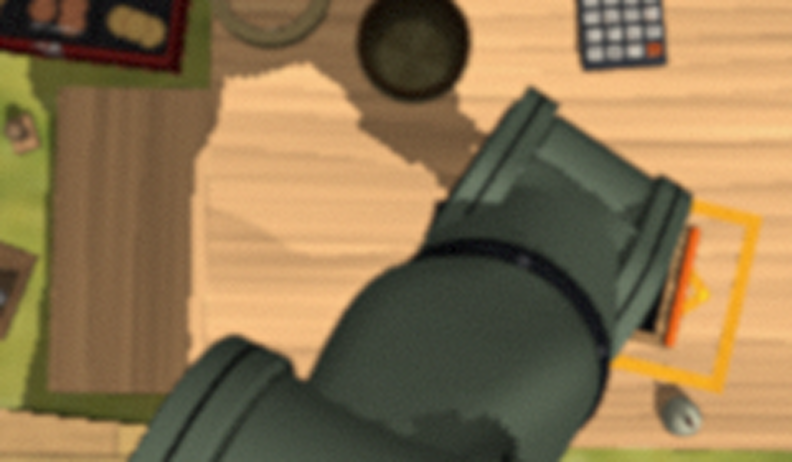

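View pics/s14.png

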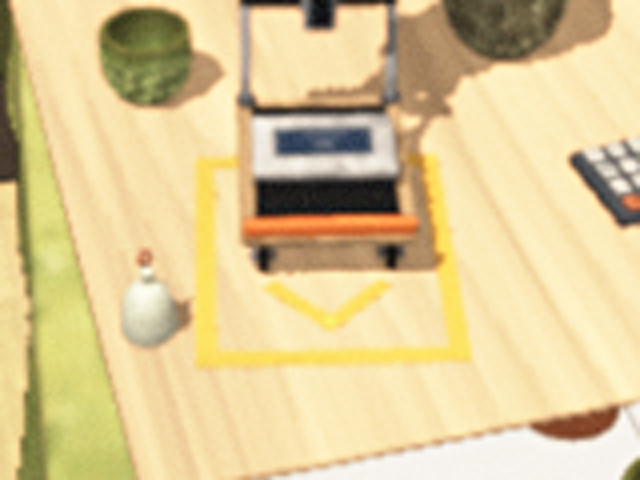

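```bash
python3 rem.py
```

```text
[ 0.51647187 -0.23648762  0.09936924] -103.07369777482093 [ 0.54297884 -0.35069274  0.83848874]
255 0.000 0.001 0.086 -0.001 0.002 -0.001;
```

send_rows(moves="255 0 0.001 0.015 0 0 0; 255 0 0.001 0.03 0 0 0; 255 0 0.001 0.044 0 0 0; 255 0 0.001 0.058 0 0 0; 255 0 0.001 0.07 0 0 0; 255 0 0.001 0.08 0 0 0; 255 0 0.001 0.086 0 0 0; 255 0 0.001 0.086 0 0 0")

```text
time: 14.73
eef_pos: [0.5088, -0.2707, 0.0994]
tool_rot: [1.373, 1.089, -1.377]
wrist_force: [0.4, -0.6, -0.7]
gripper_width: 0.0078
```

```bash
python3 rem.py; python3 look.py 15 180 200 340 320
```

```text
[ 0.50884323 -0.27070642  0.09942711] -103.11288077930637 [ 0.42339199 -0.55000593 -0.69525096]
255 -0.000 -0.000 -0.001 -0.001 0.002 -0.001; 
14.7333 [ 0.50884323 -0.27070642  0.09942711] -103.11288077930637 0.007807054173281681 [ 0.42339199 -0.55000593 -0.69525096]
[343 229   5   9  15]
rail ((439.615234375, -408.6368408203125), (4.782771587371826, 22.78717613220215), 63.55014419555664)
heading -116.44985580444336 origin from rail [ 469.0125856  -349.54542232] from tcp [ 470.98300933 -346.80900591]
```

View pics/s15.png

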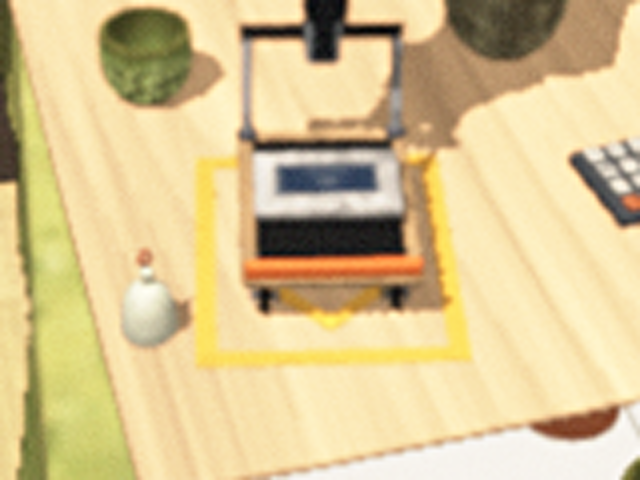

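send_rows(moves="255 0 0 0 0 0 0; 160 0 0 0 0 0 0; 140 0 0 0 0 0 0; 140 0 0 0 0 0 0; 140 0 0 0 0 0 0; 140 -0.02 0 0 0 0 0; 140 -0.07 0 0 0 0 0; 140 -0.14 0 0 0 0 0")

```text
time: 15.5
eef_pos: [0.5083, -0.2694, 0.1553]
tool_rot: [1.373, 1.092, -1.378]
wrist_force: [0.2, 0.8, 0.3]
gripper_width: 0.0385
```

send_rows(moves="140 -0.08 0 0 0 0 0; 140 -0.16 0 0 0 0 0; 140 -0.24 0 -0.04 0 0 0; 140 -0.3 0 -0.12 0 0 0; 140 -0.32 0 -0.21 0 0 0; 140 -0.32 0 -0.3 0 0 0; 140 -0.32 0 -0.4 0 0 0; 140 -0.32 0 -0.48 0 0 0")

```text
time: 16.17
eef_pos: [0.5523, -0.0792, 0.2837]
tool_rot: [1.373, 1.093, -1.376]
wrist_force: [-0.5, 0.4, -0.3]
gripper_width: 0.0389
```

send_rows(moves="140 0 0 -0.08 0 0 0; 140 0 0 -0.14 0 0 0; 140 0 0 -0.18 0 0 0; 140 0 0 -0.2 0 0 0; 140 0 0 -0.2 0 0 0; 140 0 0 -0.2 0 0 0; 140 0 0 -0.2 0 0 0; 140 0 0 -0.2 0 0 0")

```text
time: 16.83
eef_pos: [0.5701, -0.0027, 0.2838]
tool_rot: [1.374, 1.092, -1.377]
wrist_force: [0.4, -0.0, 0.4]
gripper_width: 0.0388
```

```bash
python3 look.py 16 180 200 340 320; python3 - <<'E'
from meas import *
p=np.load("t.npz")["p"];H,S,V=hsvof(p)
m2=reg(300,170,350,245)&(S<75)&(V>60)
k,l,st,ce=cv2.connectedComponentsWithStats(m2.astype(np.uint8)); i=1+st[1:,4].argmax()
print("pad",rect(l==i,.069)[0])
E
```

```text
16.8333 [ 0.57011019 -0.0026604   0.28378878] -103.1126355096942 0.03884959024685644 [ 0.40506042 -0.00324333  0.43721786]
[343 202  10  36  92]
rail ((476.0982666015625, -414.6768798828125), (7.180578708648682, 96.4906997680664), 76.0523910522461)
heading -103.9476089477539 origin from rail [ 492.00654754 -350.6227887 ] from tcp [549.62225051 -85.15430203]
pad ((490.5690002441406, -352.0258483886719), (57.620784759521484, 86.1202392578125), 76.94378662109375)
```

View pics/t16.png

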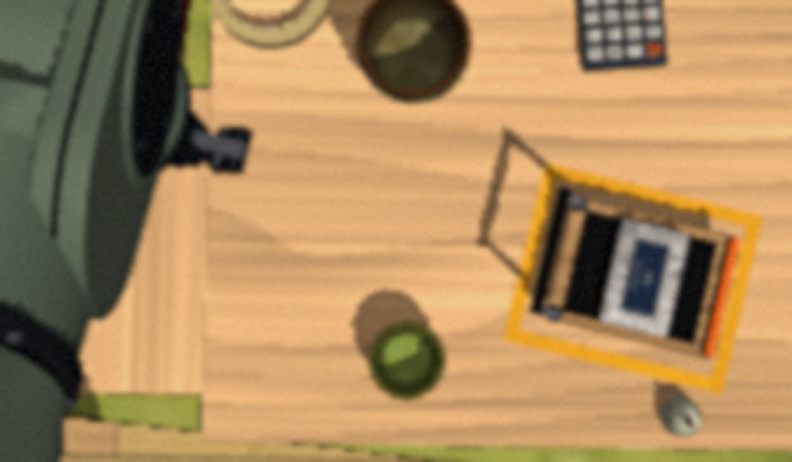

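View pics/s16.png

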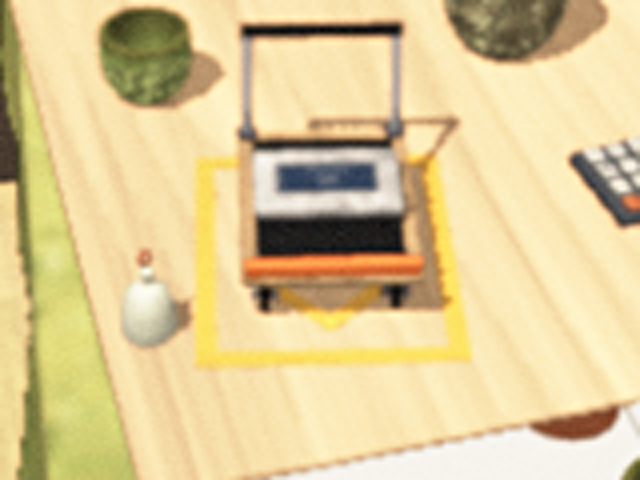

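```bash
python3 -c "
from rig import job
print(job.sign_off())"
```

```text
the job is handed in; nothing more can be done
None
```

I placed the ink pad flat on the middle of the caddy's deck and parked the caddy nose first in the bay. I handed the job in at about 16.9 s; no verdict is reported.

- **Pad:** I pinched it across its 56 mm and set it down. Before the caddy moved, the overhead view put it within 1 mm of the deck's centre.
- **Drive:** I gripped the handle bar from above and pushed about 58 mm straight ahead. I then turned left to pass the green cup with a planned gap of about 17 mm, and right again onto the bay's axis. The last 190 mm or so was straight. Then I let go and backed off.
- **Parked position:** The last overhead picture put the caddy's centre about 3 mm from the bay's centre, with its heading within about 1° of the bay's. The pad was about 2 mm from the caddy's centre.
- **Surroundings:** The cups, bell, calculator and masking tape looked unmoved in the pictures. I did not measure their positions again at the end.

**Not seen:** The castors are hidden under the deck. That they trail straight is inferred from the long straight final run. No check failed. The rail and the grip disagreed on the caddy's position by up to about 3 mm.

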